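Deal the last two gas struts to their order kits

ROBOT

A 6-joint arm with a two-finger parallel gripper is mounted at the origin on the work surface. World frame = base frame: x ahead of the robot, y to its left, z up, the work surface at z = 0. Lengths are in m, angles in degrees, forces in N, time in s.
With the tool pointing down it reaches from about 0.375 to 0.9 m from the base axis. Payload 3.1 kg.
Tool frame: the origin (TCP) lies at the very end of the fingers, on their centre line; the grasp point (between the pads) lies 19 mm behind it (bot.hold_point_z is the z of the grasp point in the tool frame, in m); z points along the fingers, y is the line along which they close (so a half turn about z gives the same grasp; the last joint's range is limited). The gripper opens to 87 mm and grips with 3 to 60 N. Pads are 19 mm wide; open, the fingers measure 117 mm over their backs; the gripper's body (75 mm by 190 mm) begins 51 mm behind the grasp point.
Start: joints at [53.486, 30.224, 82.088, -0, 67.689, -10.227], TCP at [0.277, 0.56, 0.183] pointing down, gripper open.
Joint ranges: [-176.69, 176.69], [-43.24, 126.21], [12.49, 139.97], [-82, 262], [0, 151.66], [-163.58, 163.58]. Speed limits (degrees/s): [159.86, 159.86, 180, 180, 180, 180].

INTERFACE

Orientations are given as a 3x3 rotation matrix whose columns are the frame's x, y, z axes.
In Python, from rig import bot, capture, camera_model gives the robot as it stands.
- The arm moves only by the tool apply_moves, never from a script. Its argument "plan" is text: rows parted by semicolons, each of 6 numbers parted by spaces: the shift along the tool's x, y, z in units of 0.05 m (1.0 is 0.05 m), then the turn, a rotation vector about the tool's x, y, z in units of 360 degrees (1.0 is 360 degrees). In form: dx dy dz ax ay az; .... A call has 1 to 10 rows; each row shifts and turns the commanded pose from where the row before left it, along the tool's axes as they then stand; what a row does not reach is not made up. A row lasts 1/12 s, in which the tool goes at most 41.7 mm and 7.16 degrees, less where a joint would pass 70% of its speed; a pose out of reach is approached as far as the arm can. A call with a number of a shift or a turn outside -1 to 1 is refused whole. A call with a gripper value outside its range is refused whole. "gripper" is the gripper command: -1 is shut, 1 is fully open, values between are in proportion, set as the call begins (left out, the last holds). The fingers move at their own pace and stop on an object; the grip force is fixed at half the most. Time passes only in rows, so rows that do not move let the fingers close. It gives the time, the measured TCP pose, the force, the opening and the grip force at its end, in the units of the state.
- bot.read_state(): the state, without advancing time (a new reading comes with each control period).
- capture(name): name is "scene" or "top" or "wrist"; returns the picture (480x640x3 uint8, red, green, blue); there is no depth.
- camera_model(name): a dict with "vertical_fov" (degrees; the focal length in pixels is half the picture's height over the tangent of half this angle, whatever the lens; pixels are square), "cx", "cy" (the principal point, pixels), "position" and "rotation" of the camera in the world; the wrist camera has in their place "hand_eye" (4x4, takes a point from camera to tool coordinates, whose origin is the TCP and whose axes are the flange's). Camera axes: x right, y down, z forward; pixel columns grow to the right and rows downward; lengths in m; the calibration is good to about 2 mm. A picture is of the moment at which its call begins: read the wrist's pose just before it. camera_model takes no time and is no camera call.
- bot.hand_in(): hands the job in; it is judged then, once.
The state is a dict: "time_s": time; "joint_positions": joint angles; "qvel": joint speeds; "tau": joint torques, N m; "position": TCP position; "tcp_rot": TCP orientation; "force": force on the tool from outside, world axes, zero at the start; "moment": the same for the moment, N m; "opening": opening from 0.0 (shut) to 1.0 (fully open); "grasp_force": force on a finger pad.
Only numpy, scipy, OpenCV 4.12 (cv2) and the standard library are available. Lean on these libraries where they do the work, as an engineer would, in place of code of your own. Each camera call takes 0.05 s, during which the arm holds its last target. There are 200 camera calls.

TASK

Three order kits are being made up and one already has its gas strut standing in its holder cup. Deal the two struts left in the delivery carton, one to each empty kit, so that every kit has one: stand each upright in the cup the way gas struts are kept, thin bright piston rod downwards, and lower it to the cup's floor before letting go rather than dropping it in. Leave the trays, the strut already standing and the other things on the bench where they are.

Things in the scene. Friction and masses are not known exactly. Their poses are not given: they have to be found in the camera images.
- strut_1: Gas strut lying in the carton, round, 220 mm long, about 0.16 kg. From the rod end: 20 mm black socket (13 mm across), 70 mm bright piston rod (8 mm), 110 mm dark cylinder (18 mm, yellow label band), 20 mm black socket. Origin on its axis half-way along; x axis runs along it from rod end to cylinder end, so the cylinder spans x = -20 to +90 mm. Balance point about x = +15 mm.
- strut_2: Second gas strut lying in the carton, same make, sizes and axes as strut_1.
- strut_0: The gas strut that already stands in tray_3's cup, same make, size and axes (x points up). Its top is about 227 mm above the bench.
- strut_0_rod_end (a point): Tip of strut_0 at its piston-rod end, on the axis, 110 mm from the middle of the strut.
- strut_1_rod_end (a point): Tip of strut_1 at its piston-rod end, on the axis, 110 mm from the middle of the strut.
- strut_2_rod_end (a point): Tip of strut_2 at its piston-rod end, on the axis, 110 mm from the middle of the strut.
- tray_1: Blue kit tray, loose, 0.9 kg, 150 x 120 mm, walls 32 mm high; two small boxes (up to 45 mm high) in its +x half, a round white holder cup centred 42 mm towards its -x (the robot's side). Origin: centre of the underside. Its cup is empty at the start.
- tray_1_cup (a point): Centre of the inner floor of this tray's upright holder cup, 7 mm above the bench. The cup's bore is 34 mm across, a little wider at the mouth, its rim 98 mm above the bench, its wall 3 mm. Axes as the tray's, z up.
- tray_2: Blue kit tray, loose, 0.9 kg, 150 x 120 mm, walls 32 mm high; two small boxes (up to 45 mm high) in its +x half, a round white holder cup centred 42 mm towards its -x (the robot's side). Origin: centre of the underside. Its cup is empty at the start.
- tray_2_cup (a point): Centre of the inner floor of this tray's upright holder cup, 7 mm above the bench. The cup's bore is 34 mm across, a little wider at the mouth, its rim 98 mm above the bench, its wall 3 mm. Axes as the tray's, z up.
- tray_3: Blue kit tray, loose, 0.9 kg, 150 x 120 mm, walls 32 mm high; two small boxes (up to 45 mm high) in its +x half, a round white holder cup centred 42 mm towards its -x (the robot's side). Origin: centre of the underside. This one already holds its strut (strut_0).
- tray_3_cup (a point): Centre of the inner floor of this tray's upright holder cup, 7 mm above the bench. The cup's bore is 34 mm across, a little wider at the mouth, its rim 98 mm above the bench, its wall 3 mm. Axes as the tray's, z up.
- carton: Low brown carton, fixed, 160 mm (x) by 250 mm (y), walls 25 mm. Two white foam rests cross it at y = -80 and +55 mm (16 mm thick, tops 56 mm up), each with three open-topped notches 45 mm apart. The struts lie level in the outer notches, axis 55 mm above the bench, along the carton's y, rods to its +y (left and away from the robot); middle notch empty. They lift straight out. Origin: centre of the underside.
- tape_roll: Roll of brown packing tape lying flat, 100 mm across, 48 mm high. Not part of the job. Origin: underside.
- label_roll: Roll of white labels standing on its flat side, 84 mm across, 55 mm high. Not part of the job. Origin: underside.
- box_cutter: Yellow box cutter lying flat, 150 x 30 x 18 mm. Not part of the job. Origin: underside.
- marker: White marker with a black cap lying down, 150 mm long, 20 mm thick. Not part of the job. Origin: underside.
- stud_box: Small brown carton, 90 x 60 x 50 mm. Not part of the job. Origin: underside.

How it is judged (in metres and radians):
On the way:
1. a first strut from the carton stands, rod down and let go, in one of the empty cups ((((horizontal distance between strut_1_rod_end and tray_1_cup below 0.016 m and z of strut_1_rod_end in the frame of tray_1_cup below 0.012 m and angle between strut_1's own x axis and vertical below 0.3 rad) and contact force between the fingers and strut_1 below 0.05 N and linear speed of strut_1 below 0.03 m/s) or ((horizontal distance between strut_1_rod_end and tray_2_cup below 0.016 m and z of strut_1_rod_end in the frame of tray_2_cup below 0.012 m and angle between strut_1's own x axis and vertical below 0.3 rad) and contact force between the fingers and strut_1 below 0.05 N and linear speed of strut_1 below 0.03 m/s) or ((horizontal distance between strut_2_rod_end and tray_1_cup below 0.016 m and z of strut_2_rod_end in the frame of tray_1_cup below 0.012 m and angle between strut_2's own x axis and vertical below 0.3 rad) and contact force between the fingers and strut_2 below 0.05 N and linear speed of strut_2 below 0.03 m/s) or ((horizontal distance between strut_2_rod_end and tray_2_cup below 0.016 m and z of strut_2_rod_end in the frame of tray_2_cup below 0.012 m and angle between strut_2's own x axis and vertical below 0.3 rad) and contact force between the fingers and strut_2 below 0.05 N and linear speed of strut_2 below 0.03 m/s))), for 0.2 s.
At the end, for the whole second after the job is handed in: Every tray's cup holds exactly one strut (strut_1 and strut_2 in the cups of tray_1 and tray_2, either way; strut_0 still in tray_3's), rod end down, its tip within 12 mm of the cup's floor and 16 mm of the cup's centre line, within 0.30 rad of upright, released and at rest (below 0.03 m/s) ((((horizontal distance between strut_1_rod_end and tray_1_cup below 0.016 m and z of strut_1_rod_end in the frame of tray_1_cup below 0.012 m and angle between strut_1's own x axis and vertical below 0.3 rad) and (horizontal distance between strut_2_rod_end and tray_2_cup below 0.016 m and z of strut_2_rod_end in the frame of tray_2_cup below 0.012 m and angle between strut_2's own x axis and vertical below 0.3 rad)) or ((horizontal distance between strut_1_rod_end and tray_2_cup below 0.016 m and z of strut_1_rod_end in the frame of tray_2_cup below 0.012 m and angle between strut_1's own x axis and vertical below 0.3 rad) and (horizontal distance between strut_2_rod_end and tray_1_cup below 0.016 m and z of strut_2_rod_end in the frame of tray_1_cup below 0.012 m and angle between strut_2's own x axis and vertical below 0.3 rad))) and horizontal distance between strut_0_rod_end and tray_3_cup below 0.016 m and z of strut_0_rod_end in the frame of tray_3_cup below 0.012 m and angle between strut_0's own x axis and vertical below 0.3 rad and contact force between the fingers and strut_0 below 0.05 N and linear speed of each of strut_0, strut_1, strut_2 below 0.03 m/s and contact force between the fingers and strut_1 below 0.05 N and contact force between the fingers and strut_2 below 0.05 N); the robot touches nothing.
It fails at once if a strut is let go inside or over a cup with its tip more than 25 mm above the cup's floor (dropped in) ((horizontal distance between strut_1_rod_end and tray_1_cup below 0.02 m and z of strut_1_rod_end in the frame of tray_1_cup above 0.025 m and contact force between the fingers and strut_1 below 0.02 N) or (horizontal distance between strut_1_rod_end and tray_2_cup below 0.02 m and z of strut_1_rod_end in the frame of tray_2_cup above 0.025 m and contact force between the fingers and strut_1 below 0.02 N) or (horizontal distance between strut_2_rod_end and tray_1_cup below 0.02 m and z of strut_2_rod_end in the frame of tray_1_cup above 0.025 m and contact force between the fingers and strut_2 below 0.02 N) or (horizontal distance between strut_2_rod_end and tray_2_cup below 0.02 m and z of strut_2_rod_end in the frame of tray_2_cup above 0.025 m and contact force between the fingers and strut_2 below 0.02 N)).
It fails at once if a tray is moved by more than 40 mm (distance of any of tray_1, tray_2, tray_3 from where it was at the start of the episode above 0.04 m).
It fails at once if the strut already standing is knocked over or taken out of its cup (distance of strut_0 from where it was at the start of the episode above 0.06 m or angle between strut_0's own x axis and vertical above 0.4 rad).
It fails at once if another thing on the bench is moved by more than 40 mm (distance of any of tape_roll, label_roll, box_cutter, marker, stud_box from where it was at the start of the episode above 0.04 m).
It also fails if it takes over 72 s, if anything falls off the work surface, if the arm or the gripper's body presses on something with over 40 N, if the wrist force passes 120 N, or if a joint passes its speed limit or range.

## Working session

There is one attempt and no reset: what is moved stays moved. The work goes in short steps, Python scripts to look and compute and a tool call to move; the robot and the scene stay as the last step left them, time stands still between calls to the robot, and variables do not carry over. Pictures are saved under pics/ and viewed, at most 10 in all, crops included, and the job is handed in when it is done.

Besides the shell and the picture viewer there is one more tool, called after ">>>" in YAML: its name, and indented under it one key for each argument. apply_moves: Moves the arm, as the interface text tells. Its arguments: {"type":"object","properties":{"plan":{"type":"string"},"gripper":{"type":"number"}},"required":["plan"]}

```bash
ls; mkdir -p pics; python3 - <<'E'
from rig import bot, capture, camera_model
import cv2
s=bot.read_state(); print(s)
print(bot.hold_point_z)
for n in("scene","top","wrist"):
    print(n,camera_model(n)); cv2.imwrite(f"pics/{n}0.png",capture(n)[:,:,::-1])
E
```

```text
pics
{'time_s': 0.0, 'joint_positions': array([ 5.34866979e+01,  3.02779653e+01,  8.21582487e+01, -1.14626546e-05,
        6.76884198e+01, -1.02274802e+01]), 'qvel': array([-0.02846771,  0.08340033, -0.05273879,  0.01647308, -0.03711071,
        0.05289686]), 'tau': array([-1.27618241e-03, -4.40044963e+01, -1.76589543e+01,  6.32108166e-02,
        5.82139380e-02, -1.54620329e-04]), 'position': array([0.27625372, 0.55970583, 0.18187212]), 'tcp_rot': array([[-8.96595827e-01,  4.42847885e-01, -1.29415568e-03],
       [ 4.42849607e-01,  8.96594205e-01, -1.74841315e-03],
       [ 3.86051418e-04, -2.14073627e-03, -9.99997634e-01]]), 'force': array([-0.06186619, -0.43542213, -0.55717496]), 'moment': array([-0.0038871 ,  0.00654628,  0.01936082]), 'grasp_force': 0.0, 'opening': 1.0034065471567657}
-0.0187
scene {'vertical_fov': 46.41519040370969, 'cx': 315.7403600117067, 'cy': 246.5266090341273, 'position': array([1.08703546, 0.62548592, 0.92628136]), 'rotation': array([[-0.73699675,  0.47836405, -0.47749725],
       [ 0.67587524,  0.5271671 , -0.51506069],
       [ 0.00533432, -0.70232662, -0.71183485]])}
top {'vertical_fov': 57.05757113854013, 'cx': 321.78213215772837, 'cy': 243.6345756313593, 'position': array([0.33774136, 0.02202287, 1.06412991]), 'rotation': array([[ 0.04281315, -0.9772163 ,  0.20788301],
       [-0.99906632, -0.04308109,  0.00324045],
       [ 0.00578921, -0.20782765, -0.97814833]])}
wrist {'vertical_fov': 61.4553979962235, 'cx': 326.42839995414755, 'cy': 242.24030821706455, 'hand_eye': array([[ 1.17954653e-03, -9.55216880e-01, -2.95904242e-01,
         8.16239504e-02],
       [ 9.99999081e-01,  1.32434195e-03, -2.88905435e-04,
         2.36596879e-04],
       [ 6.67845749e-04, -2.95903629e-01,  9.55217565e-01,
        -2.01959340e-01],
       [ 0.00000000e+00,  0.00000000e+00,  0.00000000e+00,
         1.00000000e+00]])}
```

View pics/top0.png

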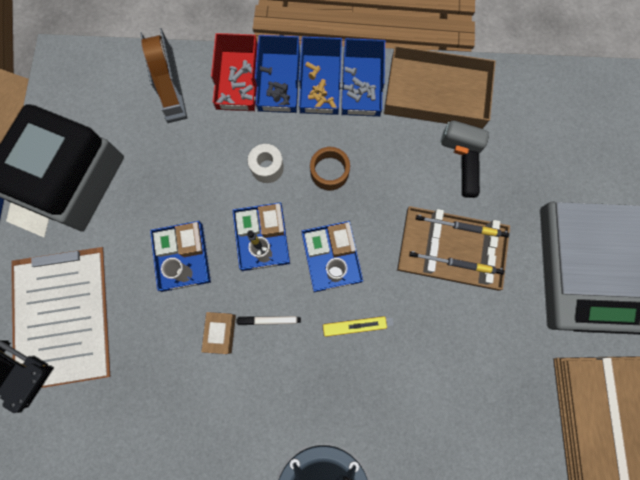

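View pics/scene0.png

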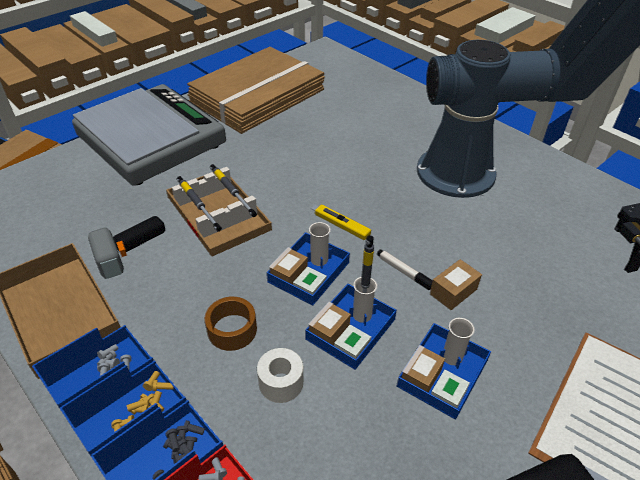

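```bash
cat > h.py <<'E'
import numpy as np, cv2
from rig import bot, capture, camera_model
from scipy.spatial.transform import Rotation as R
def cam(n):
    m=camera_model(n); f=240/np.tan(np.radians(m["vertical_fov"]/2))
    if n=="wrist":
        s=bot.read_state(); T=np.eye(4); T[:3,:3]=s["tcp_rot"]; T[:3,3]=s["position"]
        W=T@m["hand_eye"]; p,Rm=W[:3,3],W[:3,:3]
    else: p,Rm=m["position"],m["rotation"]
    return f,m["cx"],m["cy"],np.array(p),np.array(Rm)
def toplane(c,uv,z):
    f,cx,cy,p,Rm=c; d=Rm@np.array([(uv[0]-cx)/f,(uv[1]-cy)/f,1]); return p+d*(z-p[2])/d[2]
def proj(c,P):
    f,cx,cy,p,Rm=c; q=Rm.T@(np.asarray(P)-p); return np.array([cx+f*q[0]/q[2],cy+f*q[1]/q[2]])
E
python3 - <<'E'
from h import *
print([a for a in dir(bot) if a[0]!='_'])
im=cv2.imread("pics/top0.png"); c=cam("top"); hsv=cv2.cvtColor(im,cv2.COLOR_BGR2HSV)
y=cv2.inRange(hsv,(20,120,120),(35,255,255)); n,_,st,ce=cv2.connectedComponentsWithStats(y)
for i in range(1,n):
    if st[i,4]>20: print("yellow",st[i],ce[i].round(1),toplane(c,ce[i],.06).round(3))
for nm,uv,z in [("cupL",(173,268),.098),("cupR",(337,268),.098),("s0top",(252,236),.227),("cupM",(259,248),.098),("tape",(330,168),.048),("cutter",(355,326),.018),("A rod",(419,217),.055),("A cyl",(506,232),.055),("B rod",(411,255),.055),("B cyl",(502,269),.055),("stud",(218,332),.05),("marker",(270,321),.02)]: print(nm,toplane(c,uv,z).round(3))
a=cv2.resize(im[190:350,140:340],None,fx=4,fy=4,interpolation=cv2.INTER_CUBIC)[:600]
cv2.imwrite("pics/c1.png",a[:, :800])
a=cv2.resize(im[195:305,390:520],None,fx=5,fy=5,interpolation=cv2.INTER_CUBIC); cv2.imwrite("pics/c2.png",a)
E
```

```text
['PlanningError', 'hand_in', 'hold_point_z', 'read_state']
yellow [482 226  16  10 106] [488.9 230.7] [ 0.599 -0.365  0.06 ]
yellow [477 263  16  10 112] [483.6 267.7] [ 0.511 -0.349  0.06 ]
yellow [323 317  64  19 637] [352.5 326.2] [ 0.365 -0.051  0.06 ]
cupL [0.474 0.351 0.098]
cupR [ 0.49  -0.011  0.098]
s0top [0.525 0.161 0.227]
cupM [0.527 0.165 0.098]
tape [0.743 0.013 0.048]
cutter [ 0.367 -0.06   0.018]
A rod [ 0.627 -0.202  0.055]
A cyl [ 0.599 -0.407  0.055]
B rod [ 0.534 -0.183  0.055]
B cyl [ 0.511 -0.394  0.055]
stud [0.34 0.25 0.05]
marker [0.37  0.138 0.02 ]
```

View pics/c2.png

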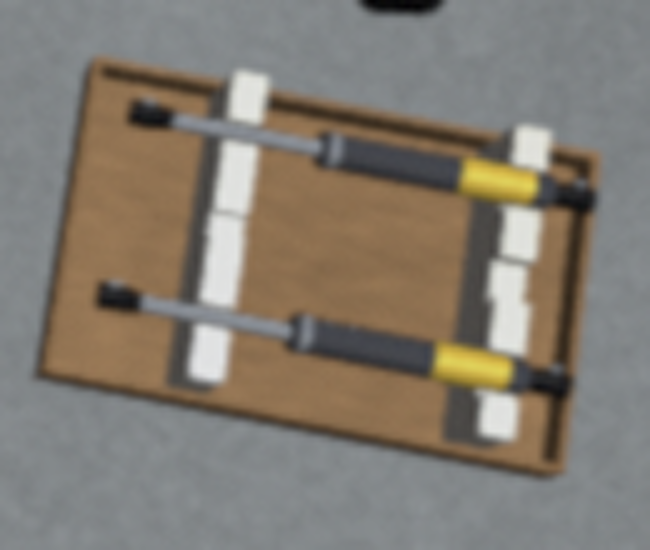

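View pics/c1.png

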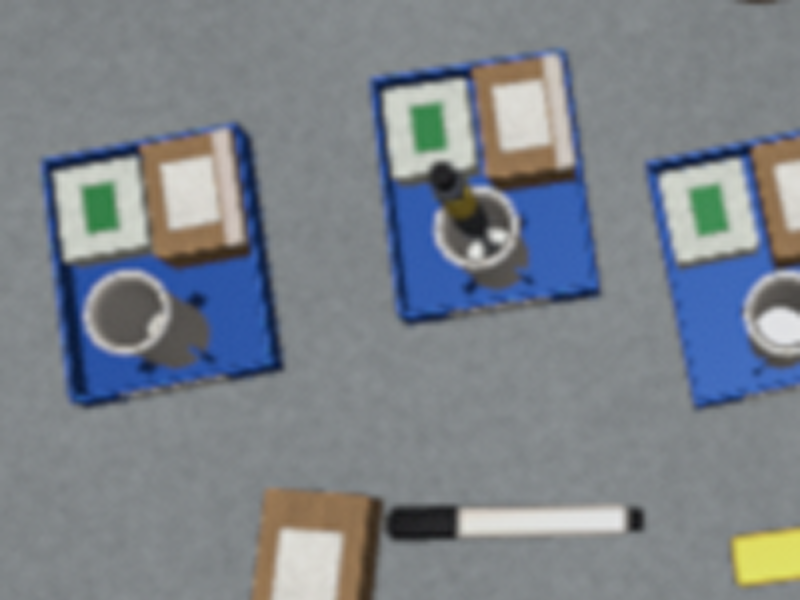

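```bash
cat >> h.py <<'E'
C=np.array([[0,-1,0],[1,0,0],[0,0,1]]).astype(float) # columns x_t=y_f, y_t=-x_f
def Rori(q):
    return (R.from_euler('ZYZYZ',[q[0],q[1]+q[2],q[3],q[4],q[5]] if 0 else [0,0,0,0,0]) if 0 else R.from_euler('Z',q[0],degrees=True)*R.from_euler('Y',q[1]+q[2],degrees=True)*R.from_euler('ZYZ',[q[3],q[4],q[5]],degrees=True)*R.from_matrix(C)).as_matrix()
def wrist(Rt,j1,th):
    e=(R.from_euler('ZY',[j1,th],degrees=True).inv()*R.from_matrix(Rt)*R.from_matrix(C).inv()).as_euler('ZYZ',degrees=True)
    if e[1]<0: e=np.array([e[0]+180,-e[1],e[2]+180])
    e[0]=(e[0]+82+8)%360-90; e[2]=(e[2]+180)%360-180
    return e
def toolR(phi,beta,s):
    """tool z at azimuth phi, beta below horizontal (deg); s=+1: tool x points down/back (rod along +x side), -1 up"""
    p,b=np.radians([phi,beta]); z=np.array([np.cos(b)*np.cos(p),np.cos(b)*np.sin(p),-np.sin(b)])
    x=-s*np.array([np.sin(b)*np.cos(p),np.sin(b)*np.sin(p),np.cos(b)]); return np.column_stack([x,np.cross(z,x),z])
E
python3 - <<'E'
from h import *
s=bot.read_state(); print(np.abs(Rori(s["joint_positions"])-s["tcp_rot"]).max())
c=cam("top")
P={k:toplane(c,uv,z) for k,uv,z in [("cupL",(172.25,268.25),.098),("cupR",(336.5,268.3),.098),("Ar",(416.2,217.2),.055),("Ac",(509,234.4),.055),("Br",(409.8,254),.055),("Bc",(504.2,271.2),.055)]}
for k in P: print(k,P[k].round(4))
for k in "AB":
    d=P[k+"c"]-P[k+"r"]; u=d/np.linalg.norm(d); m=(P[k+"c"]+P[k+"r"])/2; print(k,np.linalg.norm(d),np.degrees(np.arctan2(u[1],u[0])),m.round(4),(m+.03*u).round(4))
ok=lambda e:-82<e[0]<262 and 3<e[1]<151 and abs(e[2])<163
az=np.degrees(np.arctan2(-.32,.52))
rodaz=82.4
for s_ in(1,-1):
  # grasp: tool tilted, z towards rod azimuth, s: tool +x (s=1) towards rod
  for t in (0,20,30):
    Rg=toolR(rodaz,90-t,-s_) 
    print("grasp s",s_,"tilt",t,[(th,wrist(Rg,az-10,th).round(),ok(wrist(Rg,az-10,th))) for th in (90,115)], (Rg[:,0]).round(2))
for nm in("cupL","cupR"):
  a=np.degrees(np.arctan2(P[nm][1],P[nm][0]))
  for s_ in(1,-1):
    for beta in (30,45):
      print(nm,s_,beta,[(phi,th) + tuple(wrist(toolR(phi,beta,s_),a-10,th).round().astype(int)) for phi in range(-180,180,30) for th in (90,120) if ok(wrist(toolR(phi,beta,s_),a-10,th))])
E
```

```text
3.3306690738754696e-16
cupL [0.4731 0.3525 0.098 ]
cupR [ 0.4888 -0.0097  0.098 ]
Ar [ 0.6261 -0.1954  0.055 ]
Ac [ 0.5938 -0.4138  0.055 ]
Br [ 0.5366 -0.1804  0.055 ]
Bc [ 0.5057 -0.3987  0.055 ]
A 0.2207379604753707 -98.3996179005652 [ 0.6099 -0.3046  0.055 ] [ 0.6055 -0.3343  0.055 ]
B 0.22050937533390502 -98.05341545659266 [ 0.5211 -0.2896  0.055 ] [ 0.5169 -0.3193  0.055 ]
grasp s 1 tilt 0 [(90, array([  0.,  90., -34.]), np.True_), (115, array([  0.,  65., -34.]), np.True_)] [0.13 0.99 0.  ]
grasp s 1 tilt 20 [(90, array([ 17., 101., -32.]), np.True_), (115, array([ 17.,  77., -40.]), np.True_)] [0.12 0.93 0.34]
grasp s 1 tilt 30 [(90, array([ 26., 106., -30.]), np.True_), (115, array([ 25.,  84., -41.]), np.True_)] [0.11 0.86 0.5 ]
grasp s -1 tilt 0 [(90, array([  0.,  90., 146.]), np.True_), (115, array([  0.,  65., 146.]), np.True_)] [-0.13 -0.99 -0.  ]
grasp s -1 tilt 20 [(90, array([ 17., 101., 148.]), np.True_), (115, array([ 17.,  77., 140.]), np.True_)] [-0.12 -0.93 -0.34]
grasp s -1 tilt 30 [(90, array([ 26., 106., 150.]), np.True_), (115, array([ 25.,  84., 139.]), n
[... 8272 characters left out ...]
)), (-30, 120, np.int64(-39), np.int64(21), np.int64(141)), (0, 90, np.int64(11), np.int64(46), np.int64(74)), (0, 120, np.int64(27), np.int64(17), np.int64(56)), (30, 90, np.int64(33), np.int64(58), np.int64(39)), (30, 120, np.int64(53), np.int64(35), np.int64(11)), (60, 90, np.int64(43), np.int64(77), np.int64(14)), (60, 120, np.int64(53), np.int64(57), np.int64(-11)), (90, 90, np.int64(44), np.int64(98), np.int64(-8)), (90, 120, np.int64(46), np.int64(76), np.int64(-29)), (120, 90, np.int64(37), np.int64(118), np.int64(-32)), (120, 120, np.int64(32), np.int64(93), np.int64(-49)), (150, 90, np.int64(18), np.int64(132), np.int64(-64)), (150, 120, np.int64(14), np.int64(103), np.int64(-73))]
```

```bash
cat >> h.py <<'E'
def go(p,Rt,n=None,show=True):
    """equal rows (shift in 0.05 m, turn in 360 deg) taking the measured pose to TCP p, Rt"""
    s=bot.read_state(); R0=s["tcp_rot"]; d=R0.T@(np.asarray(p)-s["position"]); rv=R.from_matrix(R0.T@Rt).as_rotvec()
    a=np.degrees(np.linalg.norm(rv)); n0=int(np.ceil(max(np.linalg.norm(d)/.036,a/6.8,1))); n=n or n0
    M=sum(R.from_rotvec(rv*k/n).as_matrix() for k in range(n)); t=np.linalg.solve(M,d)
    print(f"dist {np.linalg.norm(d):.4f} ang {a:.1f} rows {n}: shift",(t/.05).round(3),"turn",(rv/n/2/np.pi).round(4))
    return n
TILT=35
S={"A":(np.array([.6099,-.3046]),81.6),"B":(np.array([.5211,-.2896]),81.95)}
CUP={"L":np.array([.4731,.3525]),"R":np.array([.4888,-.0097])}
def graspR(k): return toolR(S[k][1],90-TILT,-1)
def grasp(k,gx=.03,up=0):
    m,a=S[k]; a=np.radians(a); G=np.array([*(m-gx*np.array([np.cos(a),np.sin(a)])),.055+up]); Rt=graspR(k)
    return G-bot.hold_point_z*Rt[:,2],Rt
E
python3 - <<'E'
from h import *
p,Rt=grasp("B",up=.15); print(p,Rt.round(3)); s=bot.read_state()
go(s["position"]+[0,0,.17],Rt)
d=Rt.T@(p-(s["position"]+[0,0,.17])); print(np.linalg.norm(d),d/.05)
E
```

```text
[ 0.51840091 -0.3086842   0.18968186] [[ 0.115  0.99   0.08 ]
 [ 0.811 -0.14   0.568]
 [ 0.574  0.    -0.819]]
dist 0.1700 ang 78.8 rows 12: shift [ 0.078  0.038 -0.275] turn [-0.0051  0.007   0.0161]
0.9161121383351543 [-15.39651397   7.22470697  -6.81583059]
```

>>> apply_moves:
  plan: "0.08 0.04 -0.275 -0.0051 0.007 0.0161;0.08 0.04 -0.275 -0.0051 0.007 0.0161;0.08 0.04 -0.275 -0.0051 0.007 0.0161;0.08 0.04 -0.275 -0.0051 0.007 0.0161;0.08 0.04 -0.275 -0.0051 0.007 0.0161;0.08 0.04 -0.275 -0.0051 0.007 0.0161;0.08 0.04 -0.275 -0.0051 0.007 0.0161;0.08 0.04 -0.275 -0.0051 0.007 0.0161;0.08 0.04 -0.275 -0.0051 0.007 0.0161;0.08 0.04 -0.275 -0.0051 0.007 0.0161"
  gripper: 0.1

```text
time_s: 0.98
position: [0.2743, 0.5686, 0.3256]
tcp_rot: [[-0.075, 0.997, 0.019], [0.865, 0.056, 0.499], [0.496, 0.054, -0.867]]
force: [0.6, -0.3, 0.5]
opening: 0.55
grasp_force: 0.0
```

>>> apply_moves:
  plan: "0.08 0.04 -0.275 -0.0051 0.007 0.0161;0.08 0.04 -0.275 -0.0051 0.007 0.0161;-0.59 0.28 -0.2 0 0 0;-0.59 0.28 -0.2 0 0 0;-0.59 0.28 -0.2 0 0 0;-0.59 0.28 -0.2 0 0 0;-0.59 0.28 -0.2 0 0 0;-0.59 0.28 -0.2 0 0 0"

```text
time_s: 1.65
position: [0.3341, 0.3707, 0.3003]
tcp_rot: [[0.116, 0.99, 0.083], [0.81, -0.143, 0.569], [0.575, 0.002, -0.818]]
force: [0.9, -0.6, 0.4]
opening: 0.551
grasp_force: 0.0
```

```bash
python3 - <<'E'
from h import *
s=bot.read_state(); print(s["joint_positions"].round(1),s["position"].round(4),s["opening"])
go(*grasp("B",up=.15))
E
```

```text
[ 11.3   3.5 113.3  40.1  57.2  -1.1] [0.3341 0.3707 0.3003] 0.5513656498483185
dist 0.7126 ang 0.2 rows 20: shift [-0.593  0.278 -0.28 ] turn [ 0. -0. -0.]
```

>>> apply_moves:
  plan: "-0.59 0.28 -0.22 0 0 0;-0.59 0.28 -0.22 0 0 0;-0.59 0.28 -0.22 0 0 0;-0.59 0.28 -0.22 0 0 0;-0.59 0.28 -0.22 0 0 0;-0.59 0.28 -0.22 0 0 0;-0.59 0.28 -0.22 0 0 0;-0.59 0.28 -0.22 0 0 0;-0.59 0.28 -0.22 0 0 0;-0.59 0.28 -0.22 0 0 0"

```text
time_s: 2.48
position: [0.4295, 0.0487, 0.2207]
tcp_rot: [[0.117, 0.99, 0.084], [0.81, -0.144, 0.568], [0.574, 0.001, -0.819]]
force: [0.5, 0.7, -1.2]
opening: 0.547
grasp_force: 0.0
```

>>> apply_moves:
  plan: "-0.59 0.28 -0.3 0 0 0;-0.59 0.28 -0.3 0 0 0;-0.59 0.28 -0.3 0 0 0;-0.59 0.28 -0.3 0 0 0;-0.59 0.28 -0.3 0 0 0;-0.59 0.28 -0.3 0 0 0;-0.59 0.28 -0.3 0 0 0;-0.59 0.28 -0.3 0 0 0;-0.59 0.28 -0.3 0 0 0;0 0 0 0 0 0"

```text
time_s: 3.32
position: [0.5136, -0.2669, 0.1768]
tcp_rot: [[0.12, 0.989, 0.088], [0.813, -0.148, 0.563], [0.57, 0.004, -0.822]]
force: [1.2, 0.1, 0.5]
opening: 0.555
grasp_force: 0.0
```

```bash
python3 - <<'E'
from h import *
s=bot.read_state(); print(s["joint_positions"].round(1),s["position"].round(4))
go(*grasp("B",up=.15)); go(*grasp("B"))
im=cv2.cvtColor(capture("wrist"),cv2.COLOR_RGB2BGR); c=cam("wrist")
for k in "AB":
    m,a=S[k]; a=np.radians(a); u=np.array([np.cos(a),np.sin(a),0])
    for t in (-.11,-.03,.02,.09,.11):
        q=proj(c,np.array([*m,.055])+t*u)
        cv2.drawMarker(im,tuple(int(v) for v in q),(255,0,255),0,8)
cv2.imwrite("pics/w1.png",im)
E
```

```text
[-53.2  37.8  79.   24.   89.2 -50.7] [ 0.5136 -0.2669  0.1768]
dist 0.0439 ang 0.6 rows 2: shift [-0.26   0.109 -0.337] turn [ 0.0007  0.0004 -0.0004]
dist 0.1435 ang 0.6 rows 4: shift [-0.559  0.052  0.447] turn [ 0.0003  0.0002 -0.0002]
```

View pics/w1.png

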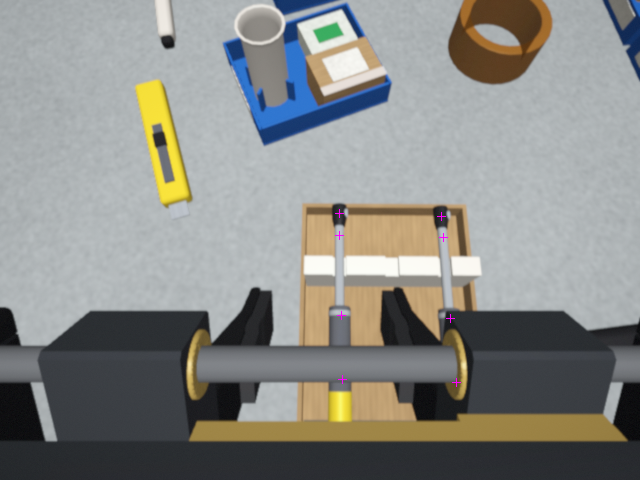

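>>> apply_moves:
  plan: "-0.26 0.11 -0.34 0.0007 0.0004 -0.0004;-0.26 0.11 -0.34 0.0007 0.0004 -0.0004;-0.275 0 0.393 0 0 0;-0.275 0 0.393 0 0 0;-0.275 0 0.393 0 0 0;-0.275 0 0.393 0 0 0;0 0 0 0 0 0;0 0 0 0 0 0"

```text
time_s: 4.03
position: [0.516, -0.2986, 0.0958]
tcp_rot: [[0.112, 0.991, 0.073], [0.806, -0.133, 0.577], [0.582, -0.006, -0.813]]
force: [0.2, 0.2, 0.0]
opening: 0.553
grasp_force: 0.0
```

```bash
sed -i 's/"A":(np.array(\[.6099,-.3046/"A":(np.array([.6102,-.3026/; s/"B":(np.array(\[.5211,-.2896/"B":(np.array([.5214,-.2876/' h.py; python3 - <<'E'
from h import *
s=bot.read_state(); print(s["joint_positions"].round(1),s["position"].round(4),s["force"].round(1))
go(*grasp("B"),n=4)
E
```

```text
[-54.5  45.8  76.8  23.3  85.5 -54.5] [ 0.516  -0.2986  0.0958] [0.2 0.2 0. ]
dist 0.0568 ang 0.8 rows 4: shift [-0.194  0.02   0.207] turn [-0.0003 -0.0004  0.0001]
```

>>> apply_moves:
  plan: "-0.194 0.02 0.207 -0.0003 -0.0004 0.0001;-0.194 0.02 0.207 -0.0003 -0.0004 0.0001;-0.194 0.02 0.207 -0.0003 -0.0004 0.0001;-0.194 0.02 0.207 -0.0003 -0.0004 0.0001;0 0 0 0 0 0;0 0 0 0 0 0"

```text
time_s: 4.53
position: [0.519, -0.3084, 0.0389]
tcp_rot: [[0.116, 0.99, 0.08], [0.812, -0.141, 0.567], [0.572, -0.0, -0.82]]
force: [-0.3, 0.2, 0.8]
opening: 0.548
grasp_force: 0.0
```

```bash
python3 - <<'E'
from h import *
s=bot.read_state(); print(s["joint_positions"].round(1),s["position"].round(4),s["force"].round(1))
go(*grasp("B"),n=1)
E
```

```text
[-54.8  50.3  77.   23.4  80.5 -56.4] [ 0.519  -0.3084  0.0389] [-0.3  0.2  0.8]
dist 0.0019 ang 0.1 rows 1: shift [ 0.037 -0.012  0.006] turn [ 0.      0.0003 -0.0001]
```

>>> apply_moves:
  plan: "0 0 0 0 0 0;0 0 0 0 0 0;0 0 0 0 0 0;0 0 0 0 0 0;0 0 0 0 0 0;0 0 0 0 0 0;0 0 0 0 0 0;0 0 0 0 0 0"
  gripper: -1

```text
time_s: 5.2
position: [0.5196, -0.3091, 0.0401]
tcp_rot: [[0.115, 0.99, 0.082], [0.813, -0.141, 0.564], [0.57, 0.002, -0.821]]
force: [0.3, -0.9, -0.1]
opening: 0.046
grasp_force: 0.0
```

>>> apply_moves:
  plan: "0.115 0 -0.164 0 0 0;0.115 0 -0.164 0 0 0;0.23 0 -0.328 0 0 0;0.23 0 -0.328 0 0 0;0.344 0 -0.491 0 0 0;0.344 0 -0.491 0 0 0;0.344 0 -0.491 0 0 0;0.344 0 -0.491 0 0 0;0.344 0 -0.491 0 0 0;0 0 0 0 0 0"

```text
time_s: 6.03
position: [0.5216, -0.3102, 0.2577]
tcp_rot: [[0.109, 0.99, 0.089], [0.819, -0.14, 0.557], [0.563, 0.012, -0.826]]
force: [-0.2, 0.1, -0.2]
opening: 0.001
grasp_force: 0.0
```

```bash
python3 - <<'E'
from h import *
s=bot.read_state(); print(s["joint_positions"].round(1),s["position"].round(4),s["opening"])
im=cv2.cvtColor(capture("wrist"),cv2.COLOR_RGB2BGR); c=cam("wrist")
for k in "AB":
    m,a=S[k]; a=np.radians(a); u=np.array([np.cos(a),np.sin(a),0])
    for t in (-.11,-.03,.02,.09,.11):
        q=proj(c,np.array([*m,.055])+t*u)
        cv2.drawMarker(im,tuple(int(v) for v in q),(255,0,255),0,8)
sc=cv2.cvtColor(capture("scene"),cv2.COLOR_RGB2BGR); sc=cv2.resize(sc[120:280,120:300],None,fx=3,fy=3)
o=np.zeros((480,800,3),np.uint8); w=cv2.resize(im[150:480,250:520],None,fx=1.2,fy=1.2); o[:396,:324]=w; o[:480,330:800]=sc[:, :470]
cv2.imwrite("pics/w2.png",o)
E
```

```text
[-54.7  35.7  68.9  23.6 100.5 -47.8] [ 0.5216 -0.3102  0.2577] 0.001423952571850941
```

View pics/w2.png

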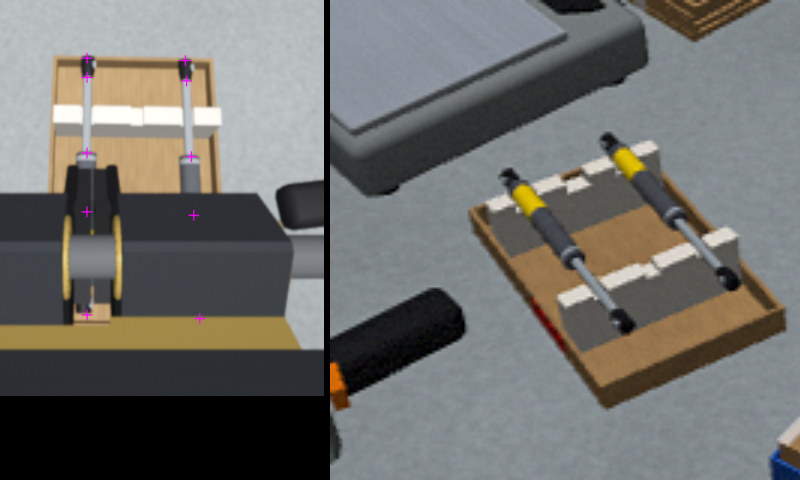

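```bash
python3 - <<'E'
from h import *
m=camera_model("wrist"); H=np.linalg.inv(m["hand_eye"]); f,cx,cy,_,_=cam("wrist")
for P in [(0,0,0),(0,.024,0),(0,0,-.0187),(.0095,.024,0),(-.0095,.024,0),(0,.024,-.0187)]:
    q=H@np.array([*P,1]); print(P,(cx+f*q[0]/q[2]).round(1),(cy+f*q[1]/q[2]).round(1))
E
python3 - <<'E'
import cv2
im=cv2.imread("pics/w2.png"); a=cv2.resize(im[130:340,40:150],None,fx=4,fy=2.8); b=cv2.resize(cv2.imread("pics/w1.png")[270:420,200:480],None,fx=1.25,fy=1.25)
import numpy as np
o=np.zeros((600,800,3),np.uint8); o[:588,:440]=a; o[:188,445:795]=b
cv2.imwrite("pics/w3.png",o)
E
```

```text
(0, 0, 0) 326.4 276.4
(0, 0.024, 0) 371.0 276.4
(0, 0, -0.0187) 326.3 290.7
(0.0095, 0.024, 0) 371.6 259.8
(-0.0095, 0.024, 0) 370.5 292.7
(0, 0.024, -0.0187) 375.0 290.8
```

View pics/w3.png

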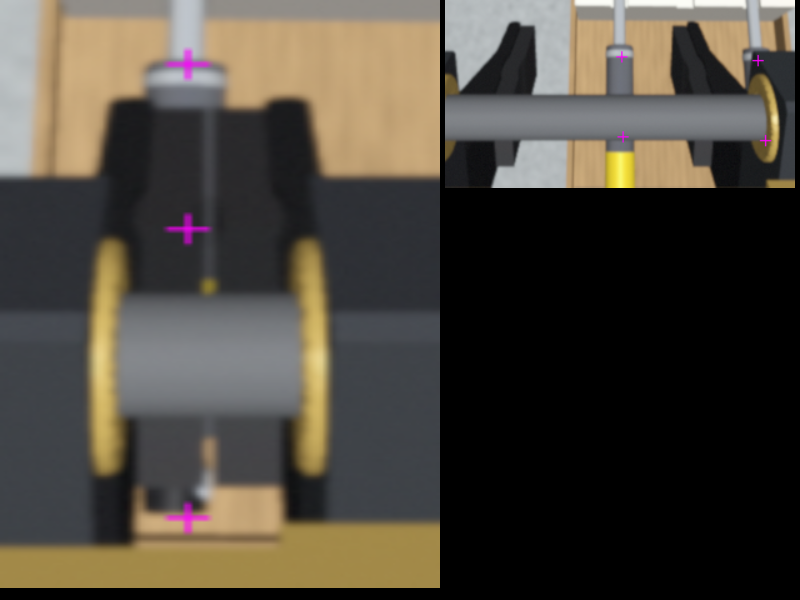

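```bash
sed -i 's/G-bot.hold_point_z\*Rt/G+HZ*Rt/; s/^TILT=35/TILT=35; HZ=.053/' h.py; python3 - <<'E'
from h import *
print(grasp("B")[0]); go(*grasp("B",up=.06)); go(*grasp("B"))
E
```

```text
[ 0.52145595 -0.28720439  0.01158494]
dist 0.1822 ang 0.5 rows 6: shift [-0.285 -0.006  0.536] turn [0.0001 0.0002 0.0001]
dist 0.2419 ang 0.5 rows 7: shift [-0.342 -0.006  0.601] turn [0.0001 0.0002 0.0001]
```

>>> apply_moves:
  plan: "-0.285 -0.006 0.536 0.0001 0.0002 0;-0.285 -0.006 0.536 0.0001 0.0002 0;-0.285 -0.006 0.536 0.0001 0.0002 0;-0.285 -0.006 0.536 0.0001 0.0002 0;-0.285 -0.006 0.536 0.0001 0.0002 0;-0.285 -0.006 0.536 0.0001 0.0002 0;0 0 0 0 0 0;0 0 0 0 0 0"
  gripper: 0.1

```text
time_s: 6.8
position: [0.5194, -0.2841, 0.0676]
tcp_rot: [[0.116, 0.99, 0.075], [0.806, -0.138, 0.576], [0.581, -0.006, -0.814]]
force: [0.6, -0.2, 0.9]
opening: 0.506
grasp_force: 0.0
```

```bash
python3 - <<'E'
from h import *
print(bot.read_state()["position"]); go(*grasp("B"),n=5)
E
```

```text
[ 0.51941273 -0.28410488  0.06763997]
dist 0.0562 ang 0.6 rows 5: shift [-0.139  0.011  0.177] turn [-0.0002 -0.0003 -0.0001]
```

Descend in two small calls, watching the force, then close.

>>> apply_moves:
  plan: "-0.139 0.011 0.177 -0.0002 -0.0003 -0.0001;-0.139 0.011 0.177 -0.0002 -0.0003 -0.0001;-0.139 0.011 0.177 -0.0002 -0.0003 -0.0001;0 0 0 0 0 0"

```text
time_s: 7.13
position: [0.5215, -0.2877, 0.0341]
tcp_rot: [[0.113, 0.99, 0.081], [0.812, -0.139, 0.567], [0.573, 0.001, -0.82]]
force: [1.0, -0.1, 0.2]
opening: 0.546
grasp_force: 0.0
```

>>> apply_moves:
  plan: "-0.139 0.011 0.177 -0.0002 -0.0003 -0.0001;0 0 0 0 0 0;0 0 0 0 0 0"

```text
time_s: 7.38
position: [0.5224, -0.2885, 0.024]
tcp_rot: [[0.112, 0.99, 0.082], [0.813, -0.139, 0.565], [0.571, 0.003, -0.821]]
force: [-0.6, 0.2, 0.8]
opening: 0.548
grasp_force: 0.0
```

>>> apply_moves:
  plan: "-0.139 0.011 0.177 -0.0002 -0.0003 -0.0001;0 0 0 0 0 0;0 0 0 0 0 0"

```text
time_s: 7.63
position: [0.5228, -0.2891, 0.0125]
tcp_rot: [[0.112, 0.99, 0.083], [0.814, -0.139, 0.563], [0.57, 0.005, -0.822]]
force: [0.3, 0.7, -0.1]
opening: 0.552
grasp_force: 0.0
```

>>> apply_moves:
  plan: "0 0 0 0 0 0;0 0 0 0 0 0;0 0 0 0 0 0;0 0 0 0 0 0;0 0 0 0 0 0;0 0 0 0 0 0;0 0 0 0 0 0;0 0 0 0 0 0"
  gripper: -1

```text
time_s: 8.3
position: [0.5226, -0.2893, 0.0133]
tcp_rot: [[0.112, 0.99, 0.083], [0.814, -0.139, 0.563], [0.569, 0.005, -0.822]]
force: [-2.1, 0.3, 1.8]
opening: 0.197
grasp_force: 30.0
```

```bash
cat >> h.py <<'E'
import pickle
def save_grip(k):
    m,a=S[k]; a=np.radians(a); s=bot.read_state(); Rt=s["tcp_rot"]
    o=Rt.T@(np.array([*m,.055])-s["position"]); x=Rt.T@np.array([-np.cos(a),-np.sin(a),0])
    o[1]=0; x[1]=0; x/=np.linalg.norm(x)   # pads centre and align it
    pickle.dump((o,x),open("grip.pkl","wb")); print("origin in tool",o.round(4),"axis",x.round(4))
def upright(xy,phi,tipz):
    """TCP pose with the held strut vertical, rod tip at xy,tipz, tool azimuth phi"""
    o,x=pickle.load(open("grip.pkl","rb")); tip=o-.11*x
    b=np.degrees(np.arctan2(-x[2],-x[0])) # angle below horizontal so that axis is up
    y=np.array([0,1.,0]); A=np.column_stack([x,y,np.cross(x,y)])
    p=np.radians(phi); best=None
    for sg in (1,-1):
        yw=sg*np.array([-np.sin(p),np.cos(p),0]); B=np.column_stack([[0,0,1.],yw,np.cross([0,0,1.],yw)]); Rt=B@A.T
        if Rt[:2,2]@[np.cos(p),np.sin(p)]>0: best=Rt
    return np.array([*xy,tipz])-best@tip,best
def strut_now():
    o,x=pickle.load(open("grip.pkl","rb")); s=bot.read_state(); Rt=s["tcp_rot"]
    print("t",round(s["time_s"],2),"tip",(s["position"]+Rt@(o-.11*x)).round(4),"lean deg",np.degrees(np.arccos((Rt@x)[2])).round(2),"open",round(s["opening"],3),"grip",s["grasp_force"],"F",s["force"].round(1),"q",s["joint_positions"].round(0))
E
python3 - <<'E'
from h import *
save_grip("B"); s=bot.read_state()
p,Rt=upright(CUP["R"],-45,.17); print(p,Rt.round(3)); strut_now()
print(np.degrees(R.from_matrix(s["tcp_rot"].T@Rt).magnitude()))
for th in(90,110): print(wrist(Rt,-15,th),wrist(Rt,-40,th))
E
```

```text
origin in tool [ 0.025   0.     -0.0335] axis [-0.8221  0.     -0.5693]
[ 0.51831528 -0.03921528  0.28150999] [[-0.403  0.707  0.581]
 [ 0.403  0.707 -0.581]
 [-0.822  0.    -0.569]]
t 8.3 tip [ 0.538  -0.1788  0.055 ] lean deg 90.0 open 0.197 grip 29.992490167333017 F [-2.1  0.3  1.8] q [-54.  52.  79.  24.  77. -57.]
101.38064628748661
[-35.83179796  44.60296994 -44.59739001] [ -7.17378281  35.01455013 -81.26316311]
[-54.66348283  30.25846894 -21.18527899] [-15.70426475  15.35063475 -71.97838588]
```

>>> apply_moves:
  plan: "0.115 0 -0.164 0 0 0;0.115 0 -0.164 0 0 0;0.23 0 -0.328 0 0 0;0.23 0 -0.328 0 0 0;0.344 0 -0.491 0 0 0;0.344 0 -0.491 0 0 0;0.344 0 -0.491 0 0 0;0.344 0 -0.491 0 0 0;0.344 0 -0.491 0 0 0;0.344 0 -0.491 0 0 0"

```text
time_s: 9.13
position: [0.522, -0.2876, 0.2554]
tcp_rot: [[0.111, 0.99, 0.084], [0.816, -0.139, 0.562], [0.568, 0.006, -0.823]]
force: [0.1, -1.1, -1.5]
opening: 0.197
grasp_force: 30.0
```

```bash
cat >> h.py <<'E'
D=[([53.4867,30.278,82.158,0,67.688,-10.227],[.27625,.55971,.18187]),([11.3,3.5,113.3,40.1,57.2,-1.1],[.3341,.3707,.3003]),([-53.2,37.8,79,24,89.2,-50.7],[.5136,-.2669,.1768]),([-54.5,45.8,76.8,23.3,85.5,-54.5],[.516,-.2986,.0958]),([-54.8,50.3,77,23.4,80.5,-56.4],[.519,-.3084,.0389]),([-54.7,35.7,68.9,23.6,100.5,-47.8],[.5216,-.3102,.2577]),([-54,52,79,24,77,-57],[.5226,-.2893,.0133])]
def basis(q):
    Z=lambda a:R.from_euler('Z',a,degrees=True).as_matrix(); Y=lambda a:R.from_euler('Y',a,degrees=True).as_matrix()
    A1=Z(q[0]);A2=A1@Y(q[1]);A3=A1@Y(q[1]+q[2]);A4=A3@Z(q[3]);A5=A4@Y(q[4])
    return np.column_stack([[0,0,1],A2[:,2],A3[:,2],A3[:,0],A4[:,1],A5[:,2]])
E
python3 - <<'E'
from h import *
s=bot.read_state(); D.append((s["joint_positions"],s["position"]))
A=np.vstack([basis(q) for q,_ in D]); b=np.hstack([p for _,p in D])
for cols in ([0,1,2,4,5],[0,1,2,3,4,5]):
    x,_,rk,sv=np.linalg.lstsq(A[:,cols],b,rcond=None); print(cols,x.round(4),rk,sv.round(2),np.abs(A[:,cols]@x-b).reshape(-1,3).max(1).round(4))
E
```

```text
[0, 1, 2, 4, 5] [0.1638 0.5512 0.3446 0.1081 0.3667] 5 [4.72 3.07 2.81 0.51 0.39] [0.0403 0.0458 0.0051 0.0091 0.0184 0.028  0.0295 0.023 ]
[0, 1, 2, 3, 4, 5] [0.2967 0.6247 0.3913 0.1786 0.1051 0.3799] 6 [5.46 3.11 2.81 0.61 0.4  0.29] [0.04   0.0337 0.0037 0.0011 0.0013 0.0017 0.0051 0.0032]
```

```bash
python3 - <<'E'
from h import *
import itertools
s=bot.read_state(); D.append((s["joint_positions"],s["position"]))
def full(q):
    Z=lambda a:R.from_euler('Z',a,degrees=True).as_matrix(); Y=lambda a:R.from_euler('Y',a,degrees=True).as_matrix()
    A1=Z(q[0]);A2=A1@Y(q[1]);A3=A1@Y(q[1]+q[2]);A4=A3@Z(q[3]);A5=A4@Y(q[4])
    return np.column_stack([[0,0,1],A1[:,0],A1[:,1],A2[:,0],A2[:,2],A3[:,0],A3[:,2],A4[:,0],A4[:,1],A5[:,0],A5[:,2]])
print("ori",[np.abs(Rori(D[-1][0])-s["tcp_rot"]).max()])
n="z 1x 1y 2x 2z 3x 3z 4x 4y 5x 5z".split()
A=np.vstack([full(q) for q,_ in D]); b=np.hstack([p for _,p in D]); out=[]
for k in range(0,4):
  for ex in itertools.combinations([1,2,3,5,7,8,9],k):
    c=[0,4,6,10,*ex]; x=np.linalg.lstsq(A[:,c],b,rcond=None)[0]; out.append((np.abs(A[:,c]@x-b).max(),k,[n[i] for i in c],x.round(3)))
out.sort(key=lambda o:o[0]+.002*o[1]); [print(o) for o in out[:5]]
E
```

```text
ori [np.float64(2.220446049250313e-16)]
(np.float64(0.00358697643528616), 2, ['z', '2z', '3z', '5z', '1y', '3x'], array([0.275, 0.589, 0.392, 0.345, 0.112, 0.115]))
(np.float64(0.0035073841487383017), 3, ['z', '2z', '3z', '5z', '1x', '1y', '3x'], array([0.275, 0.589, 0.389, 0.345, 0.004, 0.112, 0.117]))
(np.float64(0.0035620316191964374), 3, ['z', '2z', '3z', '5z', '1y', '3x', '5x'], array([0.274, 0.589, 0.392, 0.345, 0.112, 0.115, 0.001]))
(np.float64(0.0035631622676071117), 3, ['z', '2z', '3z', '5z', '1y', '2x', '3x'], array([ 0.275,  0.589,  0.392,  0.345,  0.112, -0.001,  0.115]))
(np.float64(0.003579057243699002), 3, ['z', '2z', '3z', '5z', '1y', '3x', '4x'], array([0.274, 0.587, 0.392, 0.343, 0.111, 0.113, 0.002]))
```

```bash
cat >> h.py <<'E'
from scipy.optimize import least_squares
LO=np.array([-176.69,-43.24,12.49,-82,0,-163.58]); HI=np.array([176.69,126.21,139.97,262,151.66,163.58])
def fk(q):
    A1=R.from_euler('Z',q[0],degrees=True).as_matrix(); A2=A1@R.from_euler('Y',q[1],degrees=True).as_matrix(); A3=A1@R.from_euler('Y',q[1]+q[2],degrees=True).as_matrix(); Rt=Rori(q)
    e=np.array([0,0,.275])+.112*A1[:,1]+.589*A2[:,2]; w=e+.392*A3[:,2]+.115*A3[:,0]
    return w+.345*Rt[:,2],Rt,e,w
def ik(p,Rt,q0):
    f=lambda q:np.r_[(fk(q)[0]-p)*10,(fk(q)[1]-Rt).ravel()*3]
    r=least_squares(f,np.clip(q0,LO+.01,HI-.01),bounds=(LO,HI),x_scale=30); return r.x,np.sqrt(2*r.cost)
def path(p0,R0,p1,R1,q,n=8):
    """joint path of the equal-row screw from pose 0 to 1"""
    rv=R.from_matrix(R0.T@R1).as_rotvec(); M=sum(R.from_rotvec(rv*k/n).as_matrix() for k in range(n)); t=np.linalg.solve(M,R0.T@(p1-p0)); dR=R.from_rotvec(rv/n).as_matrix()
    p,Rt=p0.copy(),R0.copy()
    for i in range(n):
        p=p+Rt@t; Rt=Rt@dR; q,e=ik(p,Rt,q); _,_,el,w=fk(q); print(i+1,"tcp",p.round(2),"q",q.round(0),"err",e.round(3),"w",w.round(2))
    return p,Rt,q
E
python3 - <<'E'
from h import *
s=bot.read_state(); q=s["joint_positions"]; print(fk(q)[0]-s["position"])
for c in "RL":
  for phi in ((-30,-45,-60,-80) if c=="R" else (-45,-70,-90,-110)):
    for tz in(.007,.2):
      p,Rt=upright(CUP[c],phi,tz); j,e=min((ik(p,Rt,q0) for q0 in ([0,10,100,-40,45,-40],[20,20,90,-40,80,0],q)),key=lambda r:r[1]); print(c,phi,tz,j.round(0),e.round(3),"wrist",fk(j)[3].round(2))
E
```

```text
[1.15295794e-03 1.18666516e-05 8.07282499e-04]
R -30 0.007 [  6.  23. 119. -82.  29.  21.] 1.297 wrist [0.37 0.15 0.44]
R -30 0.2 [  0.   5. 123. -82.  24.  10.] 0.216 wrist [0.29 0.11 0.53]
R -45 0.007 [ 14.  32. 116. -82.  45.  41.] 0.878 wrist [0.38 0.21 0.38]
R -45 0.2 [  9.  12. 119. -81.  42.  25.] 0.0 wrist [0.32 0.16 0.51]
R -60 0.007 [ 15.  39. 116. -82.  53.  56.] 0.312 wrist [0.39 0.22 0.33]
R -60 0.2 [ 13.  16. 112. -69.  57.  27.] 0.0 wrist [0.37 0.2  0.51]
R -80 0.007 [ 14.  42. 108. -68.  62.  56.] 0.0 wrist [0.45 0.23 0.31]
R -80 0.2 [ 14.  22. 101. -58.  75.  30.] 0.0 wrist [0.45 0.23 0.51]
L -45 0.007 [ 49.  46.  93. -63.  67.  45.] 0.0 wrist [0.3  0.52 0.31]
L -45 0.2 [ 49.  30.  86. -57.  79.  24.] 0.0 wrist [0.3  0.52 0.51]
L -70 0.007 [ 47.  51.  78. -47.  86.  46.] 0.0 wrist [0.39 0.58 0.31]
L -70 0.2 [ 47.  37.  72. -48. 100.  31.] 0.0 wrist [0.39 0.58 0.51]
L -90 0.007 [ 43.  54.  67. -38. 100.  51.] 0.0 wrist [0.47 0.59 0.31]
L -90 0.2 [ 43.  42.  61. -41. 114.  39.] 0.0 wrist [0.47 0.59 0.51]
L -110 0.007 [ 38.  57.  59. -28. 112.  59.] 0.0 wrist [0.56 0.58 0.31]
L -110 0.2 [ 38.  46.  53. -33. 127.  49.] 0.0 wrist [0.56 0.58 0.51]
```

```bash
python3 - <<'E'
from h import *
s=bot.read_state(); q=s["joint_positions"]
for phi in (-130,-145,-160,-175,170):
    for tz in(.007,.2):
      p,Rt=upright(CUP["R"],phi,tz); j,e=min((ik(p,Rt,q0) for q0 in ([-10,30,60,-20,130,60],[0,20,90,-40,110,50],q)),key=lambda r:r[1]); print("R",phi,tz,j.round(0),e.round(3),"wrist",fk(j)[3].round(2),"elbow",fk(j)[2].round(2))
print("to L")
p0,R0=s["position"],s["tcp_rot"]; p1=p0+np.array([.0,0,.12]); 
_,R1=upright(CUP["L"],-85,.2)
o,x=pickle.load(open("grip.pkl","rb")); g=o+.03*x
G=p1+R0@g; pr=np.array([.50,-.05,.45])-R1@g
a=path(p0,R0,pr,R1,q,12)
p2,R2=upright(CUP["L"],-85,.27); print(p2); path(pr,R1,p2,R2,a[2],4)
E
```

```text
R -130 0.007 [  6.  49.  83. -35.  93.  59.] 0.0 wrist [0.64 0.18 0.31] elbow [0.43 0.15 0.66]
R -130 0.2 [  6.  35.  77. -38. 110.  46.] 0.0 wrist [0.64 0.18 0.51] elbow [0.32 0.14 0.76]
R -145 0.007 [  1.  51.  78. -28. 100.  64.] 0.0 wrist [0.69 0.13 0.31] elbow [0.45 0.12 0.65]
R -145 0.2 [  1.  37.  72. -31. 118.  54.] 0.0 wrist [0.69 0.13 0.51] elbow [0.35 0.12 0.74]
R -160 0.007 [ -3.  52.  74. -20. 106.  71.] 0.0 wrist [0.72 0.07 0.31] elbow [0.47 0.09 0.64]
R -160 0.2 [ -3.  39.  68. -23. 124.  63.] 0.0 wrist [0.72 0.07 0.51] elbow [0.38 0.09 0.73]
R -175 0.007 [ -8.  52.  73. -11. 109.  79.] 0.0 wrist [0.73 0.01 0.31] elbow [0.48 0.05 0.63]
R -175 0.2 [ -8.  40.  66. -13. 128.  74.] 0.0 wrist [0.73 0.01 0.51] elbow [0.39 0.06 0.73]
R 170 0.007 [-13.  52.  73.  -3. 110.  87.] 0.0 wrist [ 0.73 -0.05  0.31] elbow [0.48 0.01 0.63]
R 170 0.2 [-13.  40.  67.  -3. 129.  86.] 0.0 wrist [ 0.73 -0.05  0.51] elbow [0.39 0.03 0.73]
to L
1 tcp [ 0.52 -0.28  0.28] q [-51.  30.  73.  20.  96. -46.] err 0.0 w [ 0.5  -0.44  0.59]
2 tcp [ 0.52 -0.28  0.3 ] q [-48.  26.  74.  16.  93. -44.] e
[... 590 characters left out ...]
.41] q [-10.  10.  85. -33.  77.  -6.] err 0.0 w [0.49 0.03 0.7 ]
10 tcp [ 0.51 -0.14  0.42] q [ -3.  11.  87. -41.  78.   2.] err 0.0 w [0.49 0.08 0.68]
11 tcp [ 0.51 -0.12  0.42] q [  3.  13.  89. -49.  81.   9.] err 0.0 w [0.48 0.14 0.65]
12 tcp [ 0.5  -0.09  0.42] q [  9.  16.  91. -56.  84.  16.] err 0.0 w [0.48 0.19 0.62]
[0.47673796 0.31091793 0.38150999]
1 tcp [0.5  0.01 0.41] q [ 20.  20.  87. -53.  93.  22.] err 0.0 w [0.47 0.29 0.61]
2 tcp [0.49 0.11 0.4 ] q [ 30.  25.  80. -50. 101.  26.] err 0.0 w [0.47 0.39 0.6 ]
3 tcp [0.48 0.21 0.39] q [ 37.  31.  71. -47. 108.  29.] err 0.0 w [0.46 0.49 0.59]
4 tcp [0.48 0.31 0.38] q [ 44.  38.  59. -45. 116.  31.] err 0.0 w [0.45 0.59 0.58]
```

```bash
python3 - <<'E'
from h import *
_,R1=upright(CUP["L"],-85,.2); o,x=pickle.load(open("grip.pkl","rb")); g=o+.03*x
go(np.array([.50,-.05,.45])-R1@g,R1,n=18)
E
```

```text
dist 0.2576 ang 90.6 rows 18: shift [ 0.211 -0.015 -0.237] turn [-0.0003 -0.0138 -0.0022]
```

>>> apply_moves:
  plan: "0.211 -0.015 -0.237 -0.0003 -0.0138 -0.0022;0.211 -0.015 -0.237 -0.0003 -0.0138 -0.0022;0.211 -0.015 -0.237 -0.0003 -0.0138 -0.0022;0.211 -0.015 -0.237 -0.0003 -0.0138 -0.0022;0.211 -0.015 -0.237 -0.0003 -0.0138 -0.0022;0.211 -0.015 -0.237 -0.0003 -0.0138 -0.0022;0.211 -0.015 -0.237 -0.0003 -0.0138 -0.0022;0.211 -0.015 -0.237 -0.0003 -0.0138 -0.0022;0.211 -0.015 -0.237 -0.0003 -0.0138 -0.0022"

```text
time_s: 9.88
position: [0.5162, -0.2231, 0.3793]
tcp_rot: [[0.034, 0.998, 0.045], [0.983, -0.025, -0.184], [-0.182, 0.05, -0.982]]
force: [0.0, 0.5, -1.7]
opening: 0.196
grasp_force: 30.0
```

>>> apply_moves:
  plan: "0.211 -0.015 -0.237 -0.0003 -0.0138 -0.0022;0.211 -0.015 -0.237 -0.0003 -0.0138 -0.0022;0.211 -0.015 -0.237 -0.0003 -0.0138 -0.0022;0.211 -0.015 -0.237 -0.0003 -0.0138 -0.0022;0.211 -0.015 -0.237 -0.0003 -0.0138 -0.0022;0.211 -0.015 -0.237 -0.0003 -0.0138 -0.0022;0.211 -0.015 -0.237 -0.0003 -0.0138 -0.0022;0.211 -0.015 -0.237 -0.0003 -0.0138 -0.0022;0.211 -0.015 -0.237 -0.0003 -0.0138 -0.0022;0 0 0 0 0 0"

```text
time_s: 10.72
position: [0.502, -0.0874, 0.4159]
tcp_rot: [[-0.062, 0.996, 0.068], [0.57, 0.091, -0.817], [-0.819, -0.011, -0.573]]
force: [-0.6, 0.2, -2.2]
opening: 0.198
grasp_force: 30.0
```

```bash
python3 - <<'E'
from h import *
strut_now(); go(*upright(CUP["L"],-85,.27)); go(*upright(CUP["L"],-85,.13))
E
```

```text
t 10.72 tip [ 0.4969 -0.0455  0.3046] lean deg 0.7 open 0.198 grip 29.965339601039886 F [-0.6  0.2 -2.2] q [ 10.  16.  91. -55.  84.  16.]
dist 0.4006 ang 0.7 rows 12: shift [ 0.427  0.018 -0.513] turn [-0.     -0.0001  0.0002]
dist 0.4356 ang 0.7 rows 13: shift [ 0.571  0.018 -0.351] turn [-0.     -0.0001  0.0001]
```

>>> apply_moves:
  plan: "0.427 0.018 -0.513 0 -0.0001 0.0002;0.427 0.018 -0.513 0 -0.0001 0.0002;0.427 0.018 -0.513 0 -0.0001 0.0002;0.427 0.018 -0.513 0 -0.0001 0.0002;0.427 0.018 -0.513 0 -0.0001 0.0002;0.427 0.018 -0.513 0 -0.0001 0.0002;0.427 0.018 -0.513 0 -0.0001 0.0002;0.427 0.018 -0.513 0 -0.0001 0.0002;0.427 0.018 -0.513 0 -0.0001 0.0002;0.427 0.018 -0.513 0 -0.0001 0.0002"

```text
time_s: 11.55
position: [0.485, 0.2415, 0.3903]
tcp_rot: [[-0.039, 0.997, 0.068], [0.568, 0.078, -0.82], [-0.822, 0.006, -0.569]]
force: [1.2, 0.3, -1.3]
opening: 0.195
grasp_force: 30.0
```

>>> apply_moves:
  plan: "0.427 0.018 -0.513 0 -0.0001 0.0002;0.427 0.018 -0.513 0 -0.0001 0.0002;0 0 0 0 0 0;0 0 0 0 0 0;0 0 0 0 0 0;0 0 0 0 0 0"

```text
time_s: 12.05
position: [0.4821, 0.3052, 0.3845]
tcp_rot: [[-0.036, 0.997, 0.067], [0.565, 0.076, -0.822], [-0.825, 0.008, -0.566]]
force: [-0.8, 0.0, -1.4]
opening: 0.196
grasp_force: 30.0
```

```bash
python3 - <<'E'
from h import *
strut_now(); go(*upright(CUP["L"],-85,.27)); go(*upright(CUP["L"],-85,.12)); go(*upright(CUP["L"],-85,.02))
# look: tip, rod, top of strut in scene + cup rim, projected
ims={n:cv2.cvtColor(capture(n),cv2.COLOR_RGB2BGR) for n in("scene","top")}
o,x=pickle.load(open("grip.pkl","rb")); s=bot.read_state()
for n,im in ims.items():
    c=cam(n)
    for t in(-.11,-.02): cv2.drawMarker(im,tuple(int(v) for v in proj(c,s["position"]+s["tcp_rot"]@(o+t*x))),(255,0,255),0,6)
    for k in range(0,360,30): cv2.circle(im,tuple(int(round(v)) for v in proj(c,[CUP["L"][0]+.0185*np.cos(np.radians(k)),CUP["L"][1]+.0185*np.sin(np.radians(k)),.098])),0,(0,0,255),-1)
out=np.zeros((600,800,3),np.uint8); out[:600,:398]=cv2.resize(ims["scene"][210:410,390:523],None,fx=3,fy=3)[:600,:398]; out[:600,400:]=cv2.resize(ims["top"][170:320,110:210],None,fx=4,fy=4)
cv2.imwrite("pics/p1.png",out)
E
```

```text
t 12.05 tip [0.4798 0.3464 0.2729] lean deg 0.54 open 0.196 grip 29.963936805725098 F [-0.8  0.  -1.4] q [ 44.  38.  59. -46. 117.  31.]
dist 0.0084 ang 0.8 rows 1: shift [ 0.118 -0.098 -0.067] turn [-0.0007  0.0007 -0.0021]
dist 0.1532 ang 0.8 rows 5: shift [ 0.518 -0.022  0.327] turn [-0.0001  0.0001 -0.0004]
dist 0.2532 ang 0.8 rows 8: shift [ 0.53  -0.015  0.346] turn [-0.0001  0.0001 -0.0003]
```

View pics/p1.png

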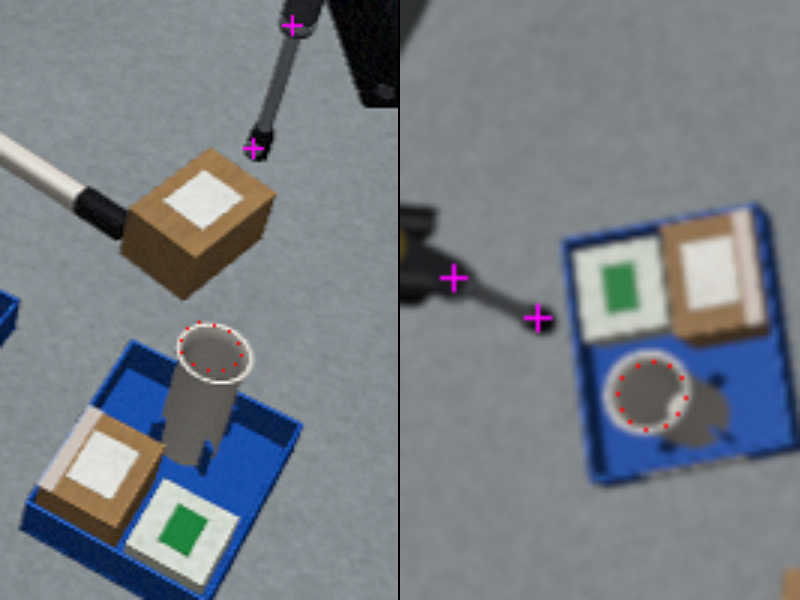

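>>> apply_moves:
  plan: "0.118 -0.098 -0.067 -0.0007 0.0007 -0.0021;0 0 0 0 0 0;0.49 0 0.34 0 0 0;0.49 0 0.34 0 0 0;0.49 0 0.34 0 0 0;0.49 0 0.34 0 0 0;0.49 0 0.34 0 0 0;0 0 0 0 0 0;0 0 0 0 0 0"

```text
time_s: 12.9
position: [0.476, 0.3111, 0.231]
tcp_rot: [[-0.053, 0.996, 0.071], [0.563, 0.089, -0.822], [-0.825, -0.004, -0.566]]
force: [-0.3, -0.2, -1.3]
opening: 0.198
grasp_force: 30.0
```

```bash
python3 - <<'E'
from h import *
strut_now(); go(*upright(CUP["L"],-85,.12)); go(*upright(CUP["L"],-85,.02))
E
```

```text
t 12.9 tip [0.472  0.3522 0.1193] lean deg 0.32 open 0.198 grip 29.963344931602478 F [-0.3 -0.2 -1.3] q [ 44.  46.  67. -41. 105.  42.]
dist 0.0009 ang 0.3 rows 1: shift [-0.012  0.013 -0.002] turn [-0.0001  0.0007  0.0006]
dist 0.0995 ang 0.3 rows 3: shift [0.545 0.006 0.377] turn [-0.      0.0002  0.0002]
```

>>> apply_moves:
  plan: "0.273 0.003 0.188 0 0 0;0.273 0.003 0.188 0 0 0;0.273 0.003 0.188 0 0 0;0.273 0.003 0.188 0 0 0;0.273 0.003 0.188 0 0 0;0.273 0.003 0.188 0 0 0;0 0 0 0 0 0"

```text
time_s: 13.48
position: [0.4758, 0.3108, 0.1277]
tcp_rot: [[-0.056, 0.996, 0.069], [0.563, 0.088, -0.822], [-0.824, -0.007, -0.566]]
force: [-0.2, -0.3, -2.2]
opening: 0.195
grasp_force: 30.0
```

>>> apply_moves:
  plan: "0.033 0 0.023 0 0 0;0.033 0 0.023 0 0 0;0.033 0 0.023 0 0 0;0.033 0 0.023 0 0 0;0 0 0 0 0 0;0 0 0 0 0 0"

```text
time_s: 13.98
position: [0.4776, 0.3121, 0.1246]
tcp_rot: [[-0.05, 0.996, 0.073], [0.567, 0.089, -0.819], [-0.822, 0.0, -0.569]]
force: [-0.1, 0.1, -2.2]
opening: 0.196
grasp_force: 30.0
```

```bash
python3 - <<'E'
from h import *
strut_now(); go(*upright(CUP["L"],-85,.007))
E
```

```text
t 13.98 tip [0.4739 0.3536 0.0131] lean deg 0.03 open 0.196 grip 29.963517487049103 F [-0.1  0.1 -2.2] q [ 44.  53.  69. -40.  98.  49.]
dist 0.0063 ang 0.1 rows 1: shift [ 0.088 -0.019  0.088] turn [0.0002 0.0001 0.0001]
```

Continue down in 2 mm steps watching the vertical force.

>>> apply_moves:
  plan: "0.033 0 0.023 0 0 0;0.033 0 0.023 0 0 0;0 0 0 0 0 0;0 0 0 0 0 0"

```text
time_s: 14.32
position: [0.4773, 0.3119, 0.12]
tcp_rot: [[-0.051, 0.996, 0.073], [0.566, 0.089, -0.82], [-0.823, -0.001, -0.568]]
force: [-0.3, -0.3, -1.5]
opening: 0.195
grasp_force: 30.0
```

>>> apply_moves:
  plan: "0.033 0 0.023 0 0 0;0 0 0 0 0 0;0 0 0 0 0 0;0 0 0 0 0 0"

```text
time_s: 14.65
position: [0.4777, 0.3118, 0.1198]
tcp_rot: [[-0.049, 0.996, 0.073], [0.565, 0.088, -0.82], [-0.824, 0.001, -0.567]]
force: [-1.2, 0.4, 4.8]
opening: 0.199
grasp_force: 30.0
```

```bash
python3 - <<'E'
from h import *
strut_now()
E
```

```text
t 14.65 tip [0.4742 0.3531 0.0082] lean deg 0.17 open 0.199 grip 29.96633917093277 F [-1.2  0.4  4.8] q [ 44.  53.  69. -40.  97.  49.]
```

>>> apply_moves:
  plan: "0 0 0 0 0 0;0 0 0 0 0 0;0 0 0 0 0 0;0 0 0 0 0 0;0 0 0 0 0 0;0 0 0 0 0 0;0 0 0 0 0 0;0 0 0 0 0 0"
  gripper: 1

```text
time_s: 15.32
position: [0.4774, 0.312, 0.1181]
tcp_rot: [[-0.051, 0.996, 0.073], [0.566, 0.089, -0.82], [-0.823, -0.001, -0.568]]
force: [-0.7, -0.3, 0.1]
opening: 0.72
grasp_force: 0.0
```

>>> apply_moves:
  plan: "0 0 -0.2 0 0 0;0 0 -0.4 0 0 0;0 0 -0.6 0 0 0;0 0 -0.6 0 0 0;0 0 -0.6 0 0 0;0 0 -0.6 0 0 0;0 0 0 0 0 0;0 0 0 0 0 0"

```text
time_s: 15.98
position: [0.4663, 0.437, 0.2045]
tcp_rot: [[-0.05, 0.996, 0.076], [0.569, 0.091, -0.818], [-0.821, 0.002, -0.571]]
force: [0.6, 0.4, 0.1]
opening: 0.999
grasp_force: 0.0
```

```bash
python3 - <<'E'
from h import *
s=bot.read_state(); print(s["time_s"],s["position"],s["force"],s["joint_positions"].round(1),s["opening"])
ims={n:cv2.cvtColor(capture(n),cv2.COLOR_RGB2BGR) for n in("scene","top")}
cv2.imwrite("pics/scene1.png",ims["scene"]); cv2.imwrite("pics/top1.png",ims["top"])
out=np.zeros((560,800,3),np.uint8); out[:560,:397]=cv2.resize(ims["scene"][200:480,380:578],None,fx=2,fy=2)[:, :397] if 0 else cv2.resize(ims["scene"][200:480,375:573],(397,560)); out[:560,400:]=cv2.resize(ims["top"][170:310,110:210],(400,560))
cv2.imwrite("pics/p2.png",out)
E
```

```text
15.9833 [0.4663335  0.43698567 0.2044539 ] [0.5536945  0.39998515 0.11467216] [ 51.   55.4  48.8 -39.4 115.4  41.5] 0.9991633873917107
```

View pics/p2.png

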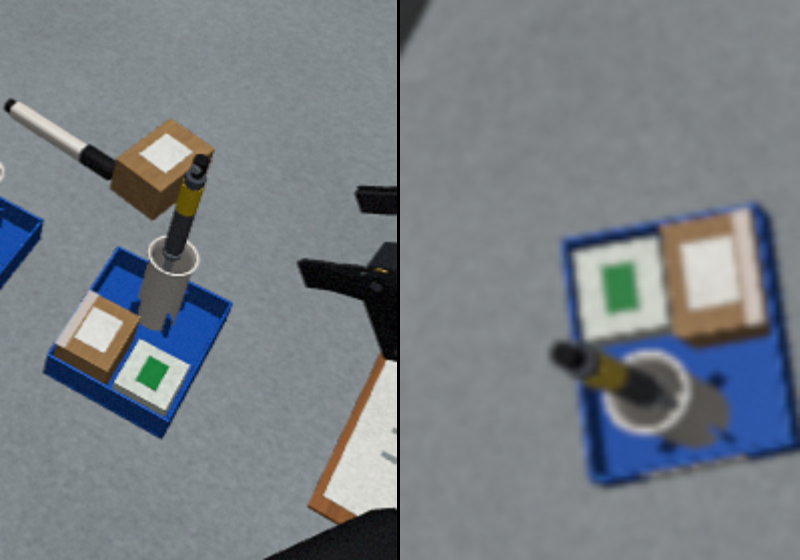

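```bash
python3 - <<'E'
from h import *
s=bot.read_state(); q=s["joint_positions"]; R0=s["tcp_rot"]; p1=s["position"]+[0,0,.2]
q,e=ik(p1,R0,q); print(q.round(0),e)
p2=np.array([.50,-.08,.42]); d=R0.T@(p2-p1)/.05; print("seg2",d.round(3),np.linalg.norm(d)*.05)
a=path(p1,R0,p2,R0,q,3)
p3,R3=grasp("A",up=.12); path(p2,R0,p3,R3,a[2],6)
E
```

```text
[ 51.  47.  37. -49. 130.  25.] 3.597341631719623e-14
seg2 [-6.131 -0.237  8.292] 0.5157640523190791
1 tcp [0.48 0.26 0.41] q [ 41.  33.  63. -47. 114.  28.] err 0.0 w [0.45 0.55 0.6 ]
2 tcp [0.49 0.09 0.41] q [ 28.  23.  81. -50. 100.  25.] err 0.0 w [0.46 0.37 0.61]
3 tcp [ 0.5  -0.08  0.42] q [ 11.  16.  91. -55.  85.  17.] err 0.0 w [0.48 0.2  0.62]
1 tcp [ 0.52 -0.14  0.4 ] q [ -4.  13.  88. -41.  77.   3.] err 0.0 w [0.5  0.08 0.66]
2 tcp [ 0.54 -0.2   0.37] q [-18.  14.  84. -24.  73. -13.] err 0.0 w [ 0.53 -0.05  0.68]
3 tcp [ 0.56 -0.25  0.32] q [-30.  19.  79.  -8.  74. -27.] err 0.0 w [ 0.54 -0.19  0.66]
4 tcp [ 0.58 -0.28  0.26] q [-39.  27.  74.   6.  79. -36.] err 0.0 w [ 0.56 -0.31  0.61]
5 tcp [ 0.59 -0.3   0.2 ] q [-45.  37.  69.  16.  85. -42.] err 0.0 w [ 0.57 -0.42  0.52]
6 tcp [ 0.61 -0.3   0.13] q [-49.  48.  64.  26.  92. -45.] err 0.0 w [ 0.58 -0.5   0.41]
```

>>> apply_moves:
  plan: "-0.547 0 -0.38 0 0 0;-0.547 0 -0.38 0 0 0;-0.547 0 -0.38 0 0 0;-0.547 0 -0.38 0 0 0;-0.547 0 -0.38 0 0 0;-0.547 0 -0.38 0 0 0"
  gripper: 0.1

```text
time_s: 16.58
position: [0.4666, 0.4338, 0.4039]
tcp_rot: [[-0.052, 0.996, 0.07], [0.564, 0.087, -0.821], [-0.824, -0.003, -0.566]]
force: [0.9, -0.6, 0.2]
opening: 0.632
grasp_force: 0.0
```

>>> apply_moves:
  plan: "-0.409 -0.016 0.553 0 0 0;-0.409 -0.016 0.553 0 0 0;-0.409 -0.016 0.553 0 0 0;-0.409 -0.016 0.553 0 0 0;-0.409 -0.016 0.553 0 0 0;-0.409 -0.016 0.553 0 0 0;-0.409 -0.016 0.553 0 0 0;-0.409 -0.016 0.553 0 0 0;-0.409 -0.016 0.553 0 0 0;-0.409 -0.016 0.553 0 0 0"

```text
time_s: 17.42
position: [0.4879, 0.0892, 0.4134]
tcp_rot: [[-0.052, 0.996, 0.07], [0.565, 0.087, -0.82], [-0.823, -0.004, -0.567]]
force: [0.7, 0.2, -0.2]
opening: 0.55
grasp_force: 0.0
```

>>> apply_moves:
  plan: "-0.409 -0.016 0.553 0 0 0;-0.409 -0.016 0.553 0 0 0;-0.409 -0.016 0.553 0 0 0;-0.409 -0.016 0.553 0 0 0;-0.409 -0.016 0.553 0 0 0;0 0 0 0 0 0;0 0 0 0 0 0"

```text
time_s: 18.0
position: [0.4982, -0.0818, 0.419]
tcp_rot: [[-0.05, 0.997, 0.067], [0.566, 0.084, -0.82], [-0.823, -0.003, -0.569]]
force: [-0.3, 0.6, -0.7]
opening: 0.551
grasp_force: 0.0
```

```bash
python3 - <<'E'
from h import *
s=bot.read_state(); print(s["position"].round(3),s["joint_positions"].round(0))
go(*grasp("A",up=.12),n=20)
E
```

```text
[ 0.498 -0.082  0.419] [ 11.  16.  91. -55.  85.  17.]
dist 0.3791 ang 91.1 rows 20: shift [-0.167  0.099  0.368] turn [0.0003 0.0125 0.002 ]
```

>>> apply_moves:
  plan: "-0.167 0.099 0.368 0.0003 0.0125 0.002;-0.167 0.099 0.368 0.0003 0.0125 0.002;-0.167 0.099 0.368 0.0003 0.0125 0.002;-0.167 0.099 0.368 0.0003 0.0125 0.002;-0.167 0.099 0.368 0.0003 0.0125 0.002;-0.167 0.099 0.368 0.0003 0.0125 0.002;-0.167 0.099 0.368 0.0003 0.0125 0.002;-0.167 0.099 0.368 0.0003 0.0125 0.002;-0.167 0.099 0.368 0.0003 0.0125 0.002;-0.167 0.099 0.368 0.0003 0.0125 0.002"

```text
time_s: 18.83
position: [0.5614, -0.2462, 0.3207]
tcp_rot: [[0.032, 0.998, 0.046], [0.985, -0.024, -0.173], [-0.172, 0.051, -0.984]]
force: [0.4, -1.4, 1.3]
opening: 0.548
grasp_force: 0.0
```

>>> apply_moves:
  plan: "-0.167 0.099 0.368 0.0003 0.0125 0.002;-0.167 0.099 0.368 0.0003 0.0125 0.002;-0.167 0.099 0.368 0.0003 0.0125 0.002;-0.167 0.099 0.368 0.0003 0.0125 0.002;-0.167 0.099 0.368 0.0003 0.0125 0.002;-0.167 0.099 0.368 0.0003 0.0125 0.002;-0.167 0.099 0.368 0.0003 0.0125 0.002;-0.167 0.099 0.368 0.0003 0.0125 0.002;-0.167 0.099 0.368 0.0003 0.0125 0.002;0 0 0 0 0 0"

```text
time_s: 19.67
position: [0.6065, -0.3002, 0.1424]
tcp_rot: [[0.113, 0.991, 0.07], [0.848, -0.133, 0.512], [0.517, 0.001, -0.856]]
force: [-1.0, -0.3, -1.7]
opening: 0.551
grasp_force: 0.0
```

```bash
python3 - <<'E'
from h import *
s=bot.read_state(); print(s["position"].round(3),s["joint_positions"].round(0))
go(*grasp("A",up=.08))
# strut A still where it was? dark/yellow check from the scene view
im=cv2.cvtColor(capture("top"),cv2.COLOR_RGB2HSV); y=cv2.inRange(im,(20,120,120),(35,255,255)); n,_,st,ce=cv2.connectedComponentsWithStats(y)
print([(ce[i].round(1),st[i,4]) for i in range(1,n) if st[i,4]>20])
E
```

```text
[ 0.606 -0.3    0.142] [-48.  46.  65.  23.  90. -45.]
dist 0.0510 ang 3.9 rows 2: shift [-0.283  0.04   0.422] turn [-0.0005  0.0054  0.0009]
[(array([328.4, 326.8]), np.int32(93))]
```

>>> apply_moves:
  plan: "-0.283 0.04 0.422 -0.0005 0.0054 0.0009;-0.283 0.04 0.422 -0.0005 0.0054 0.0009;0 0 0 0 0 0;0 0 0 0 0 0;0 0 0 0 0 0"

```text
time_s: 20.13
position: [0.6151, -0.3024, 0.1047]
tcp_rot: [[0.107, 0.99, 0.093], [0.818, -0.141, 0.557], [0.564, 0.016, -0.825]]
force: [0.8, -0.4, 0.2]
opening: 0.551
grasp_force: 0.0
```

```bash
python3 - <<'E'
from h import *
go(*grasp("A"),n=6)
c=cam("wrist"); im=cv2.cvtColor(capture("wrist"),cv2.COLOR_RGB2BGR)
m,a=S["A"]; a=np.radians(a)
for t in (.11,.08,.02): print(t,proj(c,[m[0]+t*np.cos(a),m[1]+t*np.sin(a),.055]).round(1))
q=proj(c,[m[0]+.06*np.cos(a),m[1]+.06*np.sin(a),.055]).astype(int); g=cv2.cvtColor(im,cv2.COLOR_BGR2GRAY)
print(q,g[q[1],q[0]-24:q[0]+25:2]); q=proj(c,[m[0]+.1*np.cos(a),m[1]+.1*np.sin(a),.055]).astype(int); print(q,g[q[1]-40:q[1]+40:4,q[0]])
E
```

```text
dist 0.0932 ang 1.2 rows 6: shift [-0.178 -0.019  0.254] turn [0.0003 0.0003 0.0004]
0.11 [319.7 145.1]
0.08 [319.2 182.4]
0.02 [318.2 264.2]
[318 208] [248 248 248 248 248 248 248 249 248 237 216 177 194 194 193 177 221 249
 249 249 249 249 249 249 249]
[319 157] [182 181 184 183 186 187  68  42  44  47  48  51  78 193 193 193 194 194
 194 194]
```

>>> apply_moves:
  plan: "-0.178 -0.019 0.254 0.0003 0.0003 0.0004;-0.178 -0.019 0.254 0.0003 0.0003 0.0004;-0.178 -0.019 0.254 0.0003 0.0003 0.0004;-0.178 -0.019 0.254 0.0003 0.0003 0.0004;-0.178 -0.019 0.254 0.0003 0.0003 0.0004;0 0 0 0 0 0;0 0 0 0 0 0"

```text
time_s: 20.77
position: [0.6089, -0.3019, 0.022]
tcp_rot: [[0.124, 0.989, 0.082], [0.808, -0.148, 0.571], [0.577, -0.005, -0.817]]
force: [0.2, -0.1, -0.2]
opening: 0.55
grasp_force: 0.0
```

```bash
sed -i 's/.6102,-.3026/.6104,-.3011/' h.py; python3 - <<'E'
from h import *
print(bot.read_state()["force"].round(1)); go(*grasp("A"),n=1)
E
```

```text
[ 0.2 -0.1 -0.2]
dist 0.0106 ang 0.4 rows 1: shift [-0.097  0.029  0.187] turn [-0.0004 -0.0006 -0.0007]
```

>>> apply_moves:
  plan: "-0.097 0.029 0.187 -0.0004 -0.0006 -0.0007;0 0 0 0 0 0;0 0 0 0 0 0"

```text
time_s: 21.02
position: [0.6116, -0.3014, 0.0137]
tcp_rot: [[0.117, 0.989, 0.085], [0.812, -0.145, 0.565], [0.571, 0.003, -0.821]]
force: [0.5, 0.5, 0.6]
opening: 0.548
grasp_force: 0.0
```

>>> apply_moves:
  plan: "0 0 0 0 0 0;0 0 0 0 0 0;0 0 0 0 0 0;0 0 0 0 0 0;0 0 0 0 0 0;0 0 0 0 0 0;0 0 0 0 0 0;0 0 0 0 0 0"
  gripper: -1

```text
time_s: 21.68
position: [0.6115, -0.3017, 0.0139]
tcp_rot: [[0.118, 0.989, 0.086], [0.812, -0.145, 0.565], [0.571, 0.003, -0.821]]
force: [-0.7, 0.1, 0.7]
opening: 0.195
grasp_force: 30.0
```

```bash
python3 - <<'E'
from h import *
save_grip("A"); strut_now(); s=bot.read_state(); q=s["joint_positions"]; R0=s["tcp_rot"]
p1=s["position"]+[0,0,.2]; q1,e=ik(p1,R0,q); print(q1.round(0),e)
o,x=pickle.load(open("grip.pkl","rb")); g=o+.03*x
_,R1=upright(CUP["R"],-155,.2); p2=np.array([.54,-.16,.40])-R1@g
a=path(p1,R0,p2,R1,q1,8); p3,_=upright(CUP["R"],-155,.18); path(p2,R1,p3,R1,a[2],3)
p4,_=upright(CUP["R"],-155,.007); print(ik(p4,R1,a[2]))
E
```

```text
origin in tool [ 0.0239  0.     -0.0334] axis [-0.8208  0.     -0.5712]
t 21.68 tip [ 0.6274 -0.1924  0.055 ] lean deg 90.0 open 0.195 grip 29.99957799911499 F [-0.7  0.1  0.7] q [-49.  56.  66.  26.  83. -50.]
[-49.  43.  61.  26.  99. -42.] 6.917845824495524e-13
1 tcp [ 0.59 -0.3   0.23] q [-47.  38.  64.  18.  95. -32.] err 0.0 w [ 0.58 -0.45  0.55]
2 tcp [ 0.56 -0.3   0.25] q [-43.  33.  66.   9.  93. -22.] err 0.0 w [ 0.58 -0.39  0.59]
3 tcp [ 0.54 -0.29  0.28] q [-39.  30.  67.  -0.  93. -10.] err 0.0 w [ 0.59 -0.33  0.61]
4 tcp [ 0.52 -0.28  0.3 ] q [-33.  29.  67.  -9.  96.   2.] err 0.0 w [ 0.62 -0.27  0.63]
5 tcp [ 0.51 -0.26  0.32] q [-27.  30.  66. -18. 101.  14.] err 0.0 w [ 0.65 -0.21  0.64]
6 tcp [ 0.5  -0.23  0.34] q [-22.  32.  64. -26. 108.  25.] err 0.0 w [ 0.68 -0.15  0.63]
7 tcp [ 0.5  -0.21  0.36] q [-17.  35.  60. -32. 116.  34.] err 0.0 w [ 0.72 -0.1   0.6 ]
8 tcp [ 0.5  -0.18  0.37] q [-13.  40.  57. -38. 125.  42.] err 0.0 w [ 0.76 -0.06  0.57]
1 tcp [ 0.49 -0.13  0.34] q [ -9.  39.  62. -34. 123.  49.] err 0.0 w [ 0.74 -0.01  0.54]
2 tcp [ 0.47 -0.08  0.32] q [ -6.  39.  67. -29. 122.  55.] err 0.0 w [0.73 0.04 0.51]
3 tcp [ 0.45 -0.03  0.29] q [ -2.  40.  70. -25. 120.  61.] err 0.0 w [0.71 0.09 0.49]
(array([ -1.57044557,  51.48650552,  75.39004179, -22.25004839,
       104.15267001,  68.34559026]), np.float64(7.022056717992078e-14))
```

>>> apply_moves:
  plan: "0.115 0 -0.164 0 0 0;0.115 0 -0.164 0 0 0;0.23 0 -0.328 0 0 0;0.23 0 -0.328 0 0 0;0.321 0 -0.459 0 0 0;0.321 0 -0.459 0 0 0;0.321 0 -0.459 0 0 0;0.321 0 -0.459 0 0 0;0.321 0 -0.459 0 0 0;0 0 0 0 0 0"

```text
time_s: 22.52
position: [0.6135, -0.303, 0.2217]
tcp_rot: [[0.112, 0.989, 0.094], [0.817, -0.145, 0.558], [0.565, 0.014, -0.825]]
force: [1.5, -1.1, 0.3]
opening: 0.197
grasp_force: 30.0
```

```bash
python3 - <<'E'
from h import *
strut_now(); o,x=pickle.load(open("grip.pkl","rb")); g=o+.03*x
_,R1=upright(CUP["R"],-155,.2); go(np.array([.54,-.16,.40])-R1@g,R1,n=20)
E
```

```text
t 22.52 tip [ 0.629  -0.1933  0.262 ] lean deg 89.59 open 0.197 grip 29.999762177467346 F [ 1.5 -1.1  0.3] q [-49.  43.  60.  26.  99. -42.]
dist 0.2240 ang 103.0 rows 20: shift [ 0.026 -0.207 -0.143] turn [ 0.0017 -0.0114  0.0085]
```

>>> apply_moves:
  plan: "0.026 -0.207 -0.143 0.0017 -0.0114 0.0085;0.026 -0.207 -0.143 0.0017 -0.0114 0.0085;0.026 -0.207 -0.143 0.0017 -0.0114 0.0085;0.026 -0.207 -0.143 0.0017 -0.0114 0.0085;0.026 -0.207 -0.143 0.0017 -0.0114 0.0085;0.026 -0.207 -0.143 0.0017 -0.0114 0.0085;0.026 -0.207 -0.143 0.0017 -0.0114 0.0085;0.026 -0.207 -0.143 0.0017 -0.0114 0.0085;0.026 -0.207 -0.143 0.0017 -0.0114 0.0085;0.026 -0.207 -0.143 0.0017 -0.0114 0.0085"

```text
time_s: 23.35
position: [0.5231, -0.2758, 0.2977]
tcp_rot: [[0.556, 0.784, -0.276], [0.812, -0.583, -0.022], [-0.178, -0.212, -0.961]]
force: [0.2, -0.1, -1.7]
opening: 0.201
grasp_force: 30.0
```

>>> apply_moves:
  plan: "0.026 -0.207 -0.143 0.0017 -0.0114 0.0085;0.026 -0.207 -0.143 0.0017 -0.0114 0.0085;0.026 -0.207 -0.143 0.0017 -0.0114 0.0085;0.026 -0.207 -0.143 0.0017 -0.0114 0.0085;0.026 -0.207 -0.143 0.0017 -0.0114 0.0085;0.026 -0.207 -0.143 0.0017 -0.0114 0.0085;0.026 -0.207 -0.143 0.0017 -0.0114 0.0085;0.026 -0.207 -0.143 0.0017 -0.0114 0.0085;0.026 -0.207 -0.143 0.0017 -0.0114 0.0085;0.026 -0.207 -0.143 0.0017 -0.0114 0.0085"

```text
time_s: 24.18
position: [0.5022, -0.1754, 0.3653]
tcp_rot: [[0.506, 0.422, -0.752], [0.247, -0.906, -0.343], [-0.827, -0.012, -0.563]]
force: [-0.5, -1.0, -0.7]
opening: 0.199
grasp_force: 30.0
```

>>> apply_moves:
  plan: "0 0 0 0 0 0;0 0 0 0 0 0;0 0 0 0 0 0"

```text
time_s: 24.43
position: [0.5021, -0.177, 0.3649]
tcp_rot: [[0.507, 0.424, -0.751], [0.25, -0.906, -0.342], [-0.825, -0.014, -0.565]]
force: [0.3, -0.4, -1.8]
opening: 0.196
grasp_force: 30.0
```

```bash
python3 - <<'E'
from h import *
strut_now(); go(*upright(CUP["R"],-155,.18),n=9)
E
```

```text
t 24.43 tip [ 0.5379 -0.1585  0.2541] lean deg 0.91 open 0.196 grip 29.998846650123596 F [ 0.3 -0.4 -1.8] q [-13.  40.  57. -38. 125.  41.]
dist 0.1748 ang 0.9 rows 9: shift [ 0.161 -0.348  0.063] turn [-0.0001  0.0001  0.0002]
```

>>> apply_moves:
  plan: "0.161 -0.348 0.063 -0.0001 0.0001 0.0002;0.161 -0.348 0.063 -0.0001 0.0001 0.0002;0.161 -0.348 0.063 -0.0001 0.0001 0.0002;0.161 -0.348 0.063 -0.0001 0.0001 0.0002;0.161 -0.348 0.063 -0.0001 0.0001 0.0002;0.161 -0.348 0.063 -0.0001 0.0001 0.0002;0.161 -0.348 0.063 -0.0001 0.0001 0.0002;0.161 -0.348 0.063 -0.0001 0.0001 0.0002;0.161 -0.348 0.063 -0.0001 0.0001 0.0002;0 0 0 0 0 0"

```text
time_s: 25.27
position: [0.4502, -0.0251, 0.2903]
tcp_rot: [[0.515, 0.423, -0.746], [0.244, -0.906, -0.346], [-0.822, -0.004, -0.569]]
force: [0.2, -0.8, -2.0]
opening: 0.196
grasp_force: 30.0
```

>>> apply_moves:
  plan: "0 0 0 0 0 0;0 0 0 0 0 0"

```text
time_s: 25.43
position: [0.4522, -0.0279, 0.2914]
tcp_rot: [[0.518, 0.421, -0.745], [0.24, -0.907, -0.346], [-0.821, 0.001, -0.571]]
force: [0.2, 0.7, -1.9]
opening: 0.193
grasp_force: 30.0
```

```bash
python3 - <<'E'
from h import *
strut_now(); go(*upright(CUP["R"],-155,.18),n=1); go(*upright(CUP["R"],-155,.12),n=3)
im=cv2.cvtColor(capture("scene"),cv2.COLOR_RGB2BGR); c=cam("scene"); o,x=pickle.load(open("grip.pkl","rb")); s=bot.read_state()
# rim centre of cup R from the scene view: rays on z=.098 of bright pixels near the expected place
uv=proj(c,[*CUP["R"],.098]); tip=proj(c,s["position"]+s["tcp_rot"]@(o-.11*x)); print("cup uv",uv,"tip uv",tip)
for k in range(0,360,30): cv2.circle(im,tuple(int(round(v)) for v in proj(c,[CUP["R"][0]+.0185*np.cos(np.radians(k)),CUP["R"][1]+.0185*np.sin(np.radians(k)),.098])),0,(0,0,255),-1)
for t in(-.11,-.02): cv2.drawMarker(im,tuple(int(v) for v in proj(c,s["position"]+s["tcp_rot"]@(o+t*x))),(255,0,255),0,6)
cv2.imwrite("pics/p3.png",cv2.resize(im[120:320,250:450],None,fx=3,fy=3))
E
```

```text
t 25.43 tip [ 0.4895 -0.0107  0.1809] lean deg 0.04 open 0.193 grip 29.99901384115219 F [ 0.2  0.7 -1.9] q [ -2.  40.  70. -25. 120.  61.]
dist 0.0014 ang 0.1 rows 1: shift [ 0.012 -0.021  0.013] turn [-0.0002  0.     -0.0003]
dist 0.0609 ang 0.1 rows 3: shift [ 0.332 -0.007  0.233] turn [-0.0001  0.     -0.0001]
cup uv [319.07951232 228.23165672] tip uv [318.84864507 198.71689831]
```

View pics/p3.png

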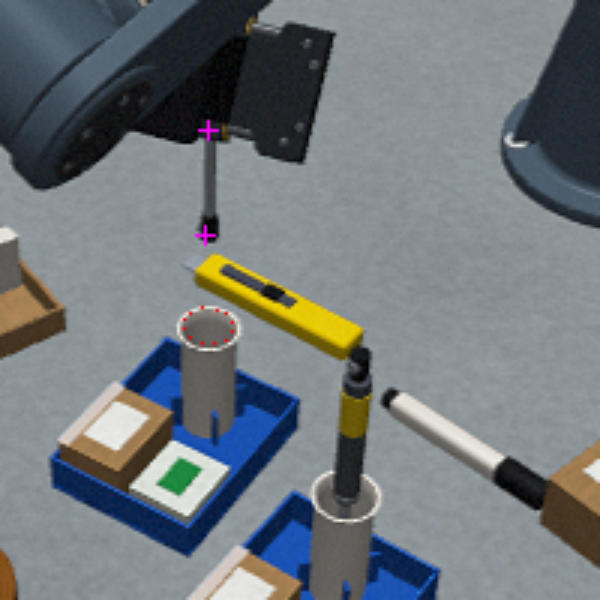

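>>> apply_moves:
  plan: "0.292 -0.003 0.203 0 0 0;0.292 -0.003 0.203 0 0 0;0.292 -0.003 0.203 0 0 0;0.292 -0.003 0.203 0 0 0;0.292 -0.003 0.203 0 0 0;0 0 0 0 0 0;0 0 0 0 0 0"

```text
time_s: 26.07
position: [0.4512, -0.027, 0.2017]
tcp_rot: [[0.515, 0.42, -0.747], [0.24, -0.907, -0.345], [-0.823, -0.001, -0.568]]
force: [2.1, 0.5, -1.6]
opening: 0.201
grasp_force: 30.0
```

```bash
python3 - <<'E'
from h import *
strut_now(); go(*upright(CUP["R"],-155,.016),n=5)
E
```

```text
t 26.07 tip [ 0.488  -0.0098  0.091 ] lean deg 0.24 open 0.201 grip 29.99900311231613 F [ 2.1  0.5 -1.6] q [ -2.  45.  74. -23. 112.  65.]
dist 0.0752 ang 0.3 rows 5: shift [0.248 0.001 0.17 ] turn [-0.0001  0.0001 -0.    ]
```

>>> apply_moves:
  plan: "0.248 0.001 0.17 -0.0001 0.0001 0;0.248 0.001 0.17 -0.0001 0.0001 0;0.248 0.001 0.17 -0.0001 0.0001 0;0.248 0.001 0.17 -0.0001 0.0001 0;0.248 0.001 0.17 -0.0001 0.0001 0;0 0 0 0 0 0;0 0 0 0 0 0"

```text
time_s: 26.65
position: [0.4508, -0.026, 0.1254]
tcp_rot: [[0.515, 0.424, -0.745], [0.242, -0.906, -0.348], [-0.822, -0.001, -0.569]]
force: [0.3, -0.7, -1.0]
opening: 0.201
grasp_force: 30.0
```

>>> apply_moves:
  plan: "0.033 0 0.023 0 0 0;0.033 0 0.023 0 0 0;0 0 0 0 0 0;0 0 0 0 0 0"

```text
time_s: 26.98
position: [0.4518, -0.026, 0.1228]
tcp_rot: [[0.518, 0.424, -0.743], [0.242, -0.906, -0.348], [-0.82, 0.001, -0.572]]
force: [-0.9, 0.4, -0.2]
opening: 0.198
grasp_force: 30.0
```

```bash
python3 - <<'E'
from h import *
strut_now()
E
```

```text
t 26.98 tip [ 0.4892 -0.0087  0.0123] lean deg 0.09 open 0.198 grip 29.99913990497589 F [-0.9  0.4 -0.2] q [ -1.  51.  75. -22. 105.  68.]
```

>>> apply_moves:
  plan: "0.033 0 0.023 0 0 0;0.033 0 0.023 0 0 0;0 0 0 0 0 0;0 0 0 0 0 0"

```text
time_s: 27.32
position: [0.4515, -0.026, 0.1183]
tcp_rot: [[0.518, 0.424, -0.743], [0.242, -0.906, -0.348], [-0.821, 0.001, -0.571]]
force: [-0.3, 0.0, -1.3]
opening: 0.197
grasp_force: 30.0
```

```bash
python3 - <<'E'
from h import *
strut_now()
E
```

```text
t 27.32 tip [ 0.4887 -0.0087  0.0078] lean deg 0.03 open 0.197 grip 29.999048709869385 F [-0.3  0.  -1.3] q [ -1.  51.  75. -22. 104.  68.]
```

>>> apply_moves:
  plan: "0.033 0 0.023 0 0 0;0 0 0 0 0 0;0 0 0 0 0 0"

```text
time_s: 27.57
position: [0.4515, -0.0262, 0.1168]
tcp_rot: [[0.517, 0.424, -0.743], [0.241, -0.906, -0.349], [-0.821, 0.001, -0.571]]
force: [-0.2, 0.4, 1.7]
opening: 0.2
grasp_force: 30.0
```

>>> apply_moves:
  plan: "0.017 0 0.012 0 0 0;0 0 0 0 0 0;0 0 0 0 0 0"

```text
time_s: 27.82
position: [0.4513, -0.0263, 0.1168]
tcp_rot: [[0.517, 0.424, -0.744], [0.24, -0.906, -0.349], [-0.822, 0.001, -0.57]]
force: [0.5, 0.6, 5.3]
opening: 0.195
grasp_force: 30.0
```

>>> apply_moves:
  plan: "0 0 0 0 0 0;0 0 0 0 0 0;0 0 0 0 0 0;0 0 0 0 0 0;0 0 0 0 0 0;0 0 0 0 0 0;0 0 0 0 0 0;0 0 0 0 0 0"
  gripper: 1

```text
time_s: 28.48
position: [0.4516, -0.026, 0.1152]
tcp_rot: [[0.518, 0.424, -0.743], [0.242, -0.906, -0.348], [-0.821, 0.001, -0.571]]
force: [0.3, -0.1, -0.2]
opening: 0.719
grasp_force: 0.0
```

>>> apply_moves:
  plan: "0 0 -0.2 0 0 0;0 0 -0.4 0 0 0;0 0 -0.6 0 0 0;0 0 -0.6 0 0 0;0 0 -0.6 0 0 0;0 0 -0.6 0 0 0;0 0 0 0 0 0;0 0 0 0 0 0"

```text
time_s: 29.15
position: [0.5645, 0.0269, 0.2016]
tcp_rot: [[0.521, 0.425, -0.74], [0.242, -0.905, -0.349], [-0.819, 0.002, -0.574]]
force: [0.1, 0.6, -0.3]
opening: 0.996
grasp_force: 0.0
```

```bash
python3 - <<'E'
from h import *
s=bot.read_state(); print(s["time_s"],s["position"].round(3),s["force"].round(1),s["opening"])
# yellow label bands and blue trays against the first pictures
for n in("scene","top"):
    for nm,im in(("start",cv2.imread(f"pics/{n}0.png")),("now",cv2.cvtColor(capture(n),cv2.COLOR_RGB2BGR))):
        h=cv2.cvtColor(im,cv2.COLOR_BGR2HSV); r=[]
        for lo,hi,mn,mx in(((20,120,100),(35,255,255),15,5000),((105,150,80),(125,255,255),300,4000)):
            k,_,st,ce=cv2.connectedComponentsWithStats(cv2.inRange(h,lo,hi)); r.append([(*ce[i].round(0).astype(int).tolist(),int(st[i,4])) for i in range(1,k) if mn<st[i,4]<mx])
        print(n,nm,"yellow",r[0],"blue",r[1])
c=cam("scene"); 
for k in "LR": print(k,"upright label centre expected",proj(c,[*CUP[k],.007+.185]).round(0))
E
```

```text
29.15 [0.564 0.027 0.202] [ 0.1  0.6 -0.3] 0.9960681753723711
scene start yellow [(219, 174, 68), (185, 186, 70), (345, 221, 471), (157, 382, 203), (145, 402, 321), (120, 423, 110)] blue [(378, 50, 2163), (249, 50, 1576), (175, 78, 933), (111, 96, 343), (519, 118, 668), (56, 126, 1075), (623, 168, 953), (323, 268, 496), (367, 327, 727), (74, 378, 1336), (132, 352, 627), (435, 343, 306), (461, 373, 1018), (169, 395, 418), (106, 416, 1991), (158, 452, 2934)]
scene now yellow [(351, 226, 445), (367, 258, 107), (468, 300, 127), (156, 383, 247), (145, 402, 345), (120, 423, 114)] blue [(67, 15, 956), (221, 60, 2529), (419, 72, 491), (111, 96, 348), (631, 111, 410), (56, 126, 1083), (623, 168, 950), (313, 274, 938), (358, 332, 1213), (436, 340, 482), (73, 377, 1399), (132, 352, 650), (453, 378, 1645), (165, 392, 495), (106, 416, 2051), (158, 450, 3068)]
top start yellow [(489, 231, 111), (483, 268, 116), (352, 326, 637)] blue [(299, 76, 3170), (365, 79, 1451), (187, 269, 903), (331, 269, 1120), (262, 252, 947)]
top now yellow [(299, 162, 29), (287, 167, 17), (352, 326, 631)] blue [(320, 74, 1558), (365, 79, 1491), (331, 269, 1113), (264, 256, 701), (198, 268, 529)]
L upright label centre expected [470. 292.]
R upright label centre expected [320. 195.]
```

>>> apply_moves:
  plan: "-0.54 0 -0.38 0 0 0;-0.54 0 -0.38 0 0 0;-0.54 0 -0.38 0 0 0;-0.54 0 -0.38 0 0 0;-0.54 0 -0.38 0 0 0;-0.54 0 -0.38 0 0 0;0 0.5 0 0 0 0;0 0.5 0 0 0 0;0 0.5 0 0 0 0;0 0.5 0 0 0 0"

```text
time_s: 30.08
position: [0.6056, -0.0651, 0.3988]
tcp_rot: [[0.515, 0.424, -0.745], [0.242, -0.906, -0.348], [-0.822, -0.001, -0.569]]
force: [-0.3, -0.4, -0.5]
opening: 1.003
grasp_force: 0.0
```

>>> apply_moves:
  plan: "0 0.6 0 0 0 0;0 0.6 0 0 0 0;0 0.6 0 0 0 0;0 0.6 0 0 0 0;0 0.6 0 0 0 0;0 0.6 0 0 0 0;0 0 0 0 0 0;0 0 0 0 0 0"

```text
time_s: 30.75
position: [0.6583, -0.227, 0.3893]
tcp_rot: [[0.517, 0.428, -0.741], [0.242, -0.904, -0.352], [-0.821, 0.003, -0.571]]
force: [-0.3, 0.6, -0.3]
opening: 0.994
grasp_force: 0.0
```

```bash
python3 - <<'E'
from h import *
s=bot.read_state(); print(s["time_s"],s["position"].round(3),s["force"].round(1))
def bl(im,lo,hi,mn,mx):
    k,_,st,ce=cv2.connectedComponentsWithStats(cv2.inRange(cv2.cvtColor(im,cv2.COLOR_BGR2HSV),lo,hi)); return [(*ce[i].round(0).astype(int).tolist(),int(st[i,4])) for i in range(1,k) if mn<st[i,4]<mx]
for n in("scene","top"):
    im=cv2.cvtColor(capture(n),cv2.COLOR_RGB2BGR); c=cam(n); cv2.imwrite(f"pics/{n}2.png",im)
    print(n,"yellow",bl(im,(18,100,60),(38,255,255),10,1000))
    for k,xy in {**CUP,"M":np.array([.527,.165])}.items():
        e=[proj(c,[*xy,z]) for z in (.19,.227)]; print(k,"label/top expected upright",np.round(e).astype(int).tolist())
    # dark silhouette along each strut above the rim
    g=cv2.cvtColor(im,cv2.COLOR_BGR2GRAY); d=cv2.inRange(g,0,60); k,_,st,ce=cv2.connectedComponentsWithStats(d); print("dark",[(st[i,:5].tolist()) for i in range(1,k) if 60<st[i,4]<800])
E
```

```text
30.75 [ 0.658 -0.227  0.389] [-0.3  0.6 -0.3]
scene yellow [(517, 48, 11), (344, 221, 640), (368, 258, 125), (468, 300, 160), (149, 394, 662), (121, 422, 135)]
L label/top expected upright [[470, 293], [475, 279]]
R label/top expected upright [[320, 195], [320, 181]]
M label/top expected upright [[369, 250], [370, 236]]
dark [[0, 0, 16, 7, 100], [398, 0, 32, 9, 164], [506, 31, 57, 26, 423], [95, 64, 10, 32, 74], [230, 73, 94, 44, 171], [234, 77, 90, 44, 100], [225, 80, 99, 54, 494], [188, 96, 33, 22, 159], [417, 169, 78, 29, 272], [318, 180, 6, 11, 61], [168, 194, 104, 62, 572], [316, 208, 16, 24, 171], [292, 233, 18, 18, 146], [366, 235, 7, 13, 66], [361, 264, 11, 22, 174], [414, 272, 63, 38, 672], [470, 276, 11, 14, 81], [332, 285, 23, 20, 178], [210, 301, 40, 28, 541], [456, 306, 16, 22, 200], [206, 317, 51, 33, 647], [421, 324, 28, 22, 197], [89, 404, 69, 52, 311], [163, 428, 41, 28, 243], [158, 451, 38, 29, 180], [2, 458, 17, 22, 89]]
top yellow [(492, 48, 55), (504, 53, 11), (450, 66, 282), (484, 57, 19), (506, 59, 11), (313, 70, 77), (320, 94, 242), (430, 88, 12), (162, 263, 55), (337, 266, 23), (353, 326, 693)]
L label/top expected upright [[157, 261], [150, 258]]
R label/top expected upright [[338, 261], [339, 258]]
M label/top expected upright [[253, 239], [250, 235]]
dark [[283, 0, 119, 23, 479], [254, 30, 84, 7, 133], [165, 39, 15, 53, 162], [300, 38, 41, 50, 703], [339, 38, 20, 51, 229], [164, 263, 11, 8, 63], [156, 266, 6, 23, 68], [576, 300, 64, 25, 778], [203, 324, 23, 70, 748], [574, 330, 66, 4, 88], [190, 402, 20, 61, 608], [185, 471, 12, 9, 83]]
```

```bash
python3 -c "
from rig import bot
print(bot.hand_in())"
```

```text
the job is handed in; nothing more can be done
None
```

Both carton struts were lowered to the cup floors rod-down and released, one in each empty kit; the last camera check showed all three struts standing and nothing visibly moved, and the job was handed in at about 31 s with no pass/fail verdict returned.

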